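Aim the bench light's mirror at the boot

TASK

Get the bench light ready for the boot: first swing the blue dust cover aside on its pin so that the lens port is completely uncovered, then tilt the mirror by its orange handle until it stands parallel to the red pointer beside it, to within about 3 degrees. The mirror's mount is springy and gives some way back when let go, so let go, check that it really stays at the pointer for at least a second, and correct it if it does not. Leave the red pointer where it is, and do not push the boot or the nail tray about.

Things in the scene. Friction and masses are not known exactly. Their poses are not given: they have to be found in the camera images.
- cover (a joint): Swing angle of the blue dust cover about its upright pin (rad): 0 = closed over the lens port, grows as it opens, turning clockwise seen from above; stop at 1.75. From about 1.3 on, the port (68 mm across) is completely clear. The pin has friction (about 0.2 N m): the cover stays where it is left.
- cover_knob (a point): Centre (half-way up) of the black upright knob on the dust cover, 18 mm diameter, 34 mm high; hold or push it here. Its foot is 17 mm below, on the cover plate (6 mm thick, 74 mm disc with an arm to the pin). The knob is 85 mm from the pin, across the port. The plate lies 4 mm above the top of the light box.
- cover_pin (a point): The point on the upright pivot axis of the dust cover that is level with the centre of the knob.
- mirror: Mirror in a black frame, 140 mm wide, 110 high, 10 thick. Origin: middle of its hinge axis, 85 mm above the table. y: along the level hinge axis; z: up the panel to the orange handle; the bright face looks along -x, to the lens port and the boot. Leans from 0.6 rad back (away from the port) to 1.1 rad forward (over the port); at the start upright or leaning back up to 0.45 rad.
- mirror_handle (a point): Centre of the orange handle bar on the mirror's upper edge: round, 12 mm thick, 92 mm clear between its two end legs, parallel to the hinge axis, 160 mm from it along the mirror's z, 32 mm clear above the frame. Same axes as the mirror. Can be pinched from above, fingers closing across the bar; it can turn between the fingers.
- marker: Thin red pointer on the mirror's hinge axis, 100 mm from the mirror's middle towards the mirror's -y; it shows the wanted angle. Origin on the hinge axis, y along that axis, z along the pointer, tip 80 mm out. Leans forward over the port by 0.25 to 0.6 rad from upright; the mirror is right when its z is parallel to this z. Must not be moved.
- mirror_hinge (a point): Middle of the mirror's hinge axis. The hinge has stiff friction (about 0.85 N m, 5 to 6 N at the handle) and carries the mirror's weight (0.25 to 0.75 kg). Between hinge and panel is a springy mount (about 3.5 N m per rad): a mirror carried to an angle and let go springs back by 0.1 to 0.35 rad (the moment then on the handle over that stiffness).
- lightbox: Grey light box fixed to the table, 250 (x) x 220 (y) x 70 mm high, lens port in its top. Origin at the centre of its underside, same axes as the upright mirror.
- marker_tip (a point): Centre of the round tip of the red pointer.
- boot: Tan lace-up boot, 280 mm long, 100 mm wide, 190 mm high, standing in front of the light box, about 0.35 m from its middle on the table. Origin at its underside. Leave alone.
- nail_tray: Grey tray with one divider, 120 x 160 x 35 mm; origin at the centre of its underside. Leave alone.

How it is judged:
By the outcome, as a careful person would: the job done as asked, in the order asked, and still so for the second after the job is handed in, with the robot touching nothing.
It also fails if it takes over 72 s, if anything falls off the work surface, if the arm or the gripper's body presses on something with over 40 N, if the wrist force passes 120 N, or if a joint passes its speed limit or range.

ROBOT

A 6-joint arm with a two-finger parallel gripper is mounted at the origin on the work surface. World frame = base frame: x ahead of the robot, y to its left, z up, the work surface at z = 0. Lengths are in m, angles in degrees, forces in N, time in s.
With the tool pointing down it reaches from about 0.3 to 0.75 m from the base axis. Payload 8.5 kg.
Tool frame: the origin (TCP) lies midway between the tips of the shut fingers; the grasp point (between the pads) lies 19 mm behind it; y points along the fingers, x is the direction in which the jaws open and shut, and the axes are right-handed (so a half turn about y gives the same grasp; the last joint's range is limited). The gripper opens to 85 mm and grips with 20 to 120 N. Pads are 22 mm wide; open, the fingers measure 114 mm over their backs; the gripper's body (76 mm by 85 mm) begins 54 mm behind the grasp point. The pads swing forward as they close: fully open they stand 13 mm farther back than shut.
Start: joints at [56.648, 21.807, 74.336, -0, 83.858, -12.336], TCP at [0.197, 0.513, 0.231] pointing down, gripper open.
Joint ranges: [-178.18, 178.18], [-50.72, 133.34], [12.68, 142.11], [-81.47, 261.47], [9.98, 163.14], [-165.26, 165.26]. Speed limits (degrees/s): [136.94, 136.94, 180, 180, 180, 180].

INTERFACE

Orientations are given as a 3x3 rotation matrix whose columns are the frame's x, y, z axes.
In Python, from rig import env gives the robot as it stands.
- The arm moves only by the tool carry_out, never from a script. Its argument "plan" is a list of rows, each a list of 3 entries, a list of its own where there are three numbers: the shift along the tool's x, y, z in m, then the turn, a rotation vector about the tool's x, y, z in degrees, then the finger opening in m, from 0 to 0.0854. In form: [[[dx, dy, dz], [ax, ay, az], jaw], ...]. A call has 1 to 8 rows; each row shifts and turns the commanded pose from where the row before left it, along the tool's axes as they then stand; what a row does not reach is not made up. A row lasts 1/8 s, in which the tool goes at most 62.5 mm and 10.7 degrees, less where a joint would pass 70% of its speed; a pose out of reach is approached as far as the arm can. A call is refused whole if a number of a shift passes 0.0625 or a number of a turn 10.7, either way. A call with a gripper value outside its range is refused whole. The fingers move at their own pace and stop on an object; "force" is the grip in N (left out, the last holds). Time passes only in rows, so rows that do not move let the fingers close. It gives the time, the measured TCP pose, the force and the opening at its end, in the units of the state.
- env.observe(): the state, without advancing time (a new reading comes with each control period).
- env.get_image(name): name is "side" or "top"; returns a dict with "image" (420x560x3 uint8, red, green, blue), "vfov" (degrees; the focal length in pixels is half the picture's height over the tangent of half this angle, whatever the lens; pixels are square), "cx", "cy" (the principal point, pixels), "rvec" (rotation vector, rad) and "tvec" (3), from world to camera coordinates, as OpenCV has them. Camera axes: x right, y down, z forward; pixel columns grow to the right and rows downward; lengths in m; the calibration is good to about 2 mm. A picture is of the moment at which its call begins. There is no depth.
- env.close_job(): hands the job in, once; it reports no verdict.
Trained networks look in a picture, given as the dict that the camera call returned (one of the last four; its "shot" number tells which), for a name from the list of things; names that differ only in an ending like _2 or _b are one class to them, and where a whole thing is asked for, a point or a joint stands for the part that bears it (a point fixed in the world has none). Each returns a list of dicts, best first, with "conf" (0 to 1); they miss things now and then, are a little off and sometimes report something else, mostly with a low value. They report only what shows in the picture. A call takes as long as a camera call.
- env.outline_of(target, picture): "mask" (420x560 bool, what is visible of it) and "pixel" ([row, column] in pixels, amid what is visible of it).
The state is a dict: "time_s": time; "q": joint angles; "qvel": joint speeds; "joint_efforts": joint torques, N m; "position": TCP position; "tool_rot": TCP orientation; "ft_force": force on the tool from outside, world axes, zero at the start; "wrist_torque": the same for the moment, N m; "grip_width": finger opening in m.
Only numpy, scipy, OpenCV 4.12 (cv2) and the standard library are available. Lean on these libraries where they do the work, as an engineer would, in place of code of your own. Each camera call takes 0.05 s, during which the arm holds its last target.

## Working session

There is one attempt and no reset: what is moved stays moved. The work goes in short steps, Python scripts to look and compute and a tool call to move; the robot and the scene stay as the last step left them, time stands still between calls to the robot, and variables do not carry over. Pictures are saved under pics/ and viewed, and the job is handed in when it is done.

Besides the shell and the picture viewer there is one more tool, called after "Request:" as name(argument=value, ...), one argument or row to a line, values as JSON. carry_out: Moves the arm, as the interface text tells. Its arguments: {"type":"object","properties":{"plan":{"type":"array","items":{"type":"array"}},"force":{"type":"number"}},"required":["plan"]}

```bash
ls; mkdir -p pics
python3 - <<'E'
from rig import env
import cv2, numpy as np, pickle
o=env.observe(); print({k:np.round(v,3).tolist() for k,v in o.items()})
for n in ["side","top"]:
    p=env.get_image(n); pickle.dump(p,open(f"pics/{n}0.pkl","wb"))
    cv2.imwrite(f"pics/{n}0.png",p["image"][:,:,::-1]); print(n,p["vfov"],p["cx"],p["cy"],p["rvec"],p["tvec"],p["shot"])
    for t in ["cover_knob","mirror","mirror_handle","marker","marker_tip","lightbox","boot","nail_tray","cover"]:
        r=env.outline_of(t,p)
        for a in r[:2]: print(t,round(a["conf"],2),a["pixel"],a["mask"].sum())
        if r: np.save(f"pics/{n}0_{t}.npy",r[0]["mask"])
E
```

```text
pics
{'time_s': 0.0, 'q': [56.648, 21.839, 74.386, 0.0, 83.859, -12.335], 'qvel': [-0.054, 0.041, 0.111, -0.089, 0.03, 0.171], 'joint_efforts': [-0.001, -44.846, -23.128, -0.0, 0.005, 0.0], 'position': [0.197, 0.513, 0.231], 'tool_rot': [[0.359, -0.001, -0.933], [0.933, -0.001, 0.359], [-0.001, -1.0, 0.0]], 'ft_force': [0.483, 0.477, 0.355], 'wrist_torque': [0.02, -0.045, 0.019], 'grip_width': 0.085}
side 53.30449902470085 281.14256257569633 207.04420112213973 [ 2.3842596  -0.36876062  0.13463656] [-0.49663367  0.23905159  0.89946313] 1
cover_knob 0.68 [222.1, 298.8] 773
mirror 0.93 [164.9, 299.1] 2483
mirror_handle 0.84 [164.5, 295.6] 2475
mirror_handle 0.52 [186.3, 344.8] 46
lightbox 0.61 [213.4, 300.6] 10515
lightbox 0.28 [167.8, 299.4] 2964
boot 0.59 [347.7, 273.5] 9152
nail_tray 0.81 [158.7, 219.0] 1888
nail_tray 0.31 [165.7, 298.8] 2677
cover 0.75 [225.6, 296.5] 850
top 45.595687130118876 279.3511875621289 211.29409954652644 [ 2.12048823 -2.11814025  0.15347145] [0.04449941 0.56539051 1.26380248] 2
cover_knob 0.71 [209.7, 286.1] 830
mirror 0.8 [186.4, 246.0] 896
mirror_handle 0.79 [188.6, 248.1] 861
mirror_handle 0.59 [158.3, 276.3] 19
marker 0.55 [159.3, 273.5] 42
marker_tip 0.4 [160.1, 277.8] 22
lightbox 0.92 [205.6, 271.8] 8134
boot 0.69 [267.2, 388.1] 4149
nail_tray 0.58 [255.1, 154.4] 2907
cover 0.77 [211.7, 286.0] 763
```

View pics/side0.png

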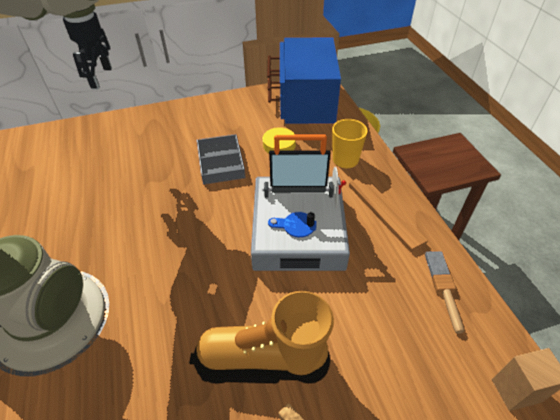

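View pics/top0.png

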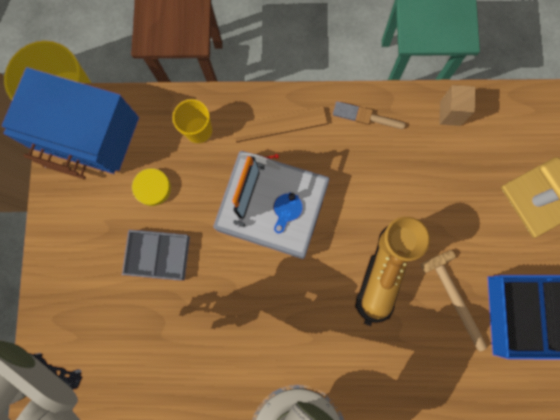

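Run:
```python
import cv2
for n,(r0,r1,c0,c1) in {"side":(90,290,180,440),"top":(130,290,190,390)}.items():
    im=cv2.imread(f"pics/{n}0.png")[r0:r1,c0:c1]; cv2.imwrite(f"pics/{n}0z.png",cv2.resize(im,None,fx=3 if n=="side" else 3.75,fy=3 if n=="side" else 3.75,interpolation=cv2.INTER_CUBIC))
```

```text
(no output)
```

View pics/side0z.png

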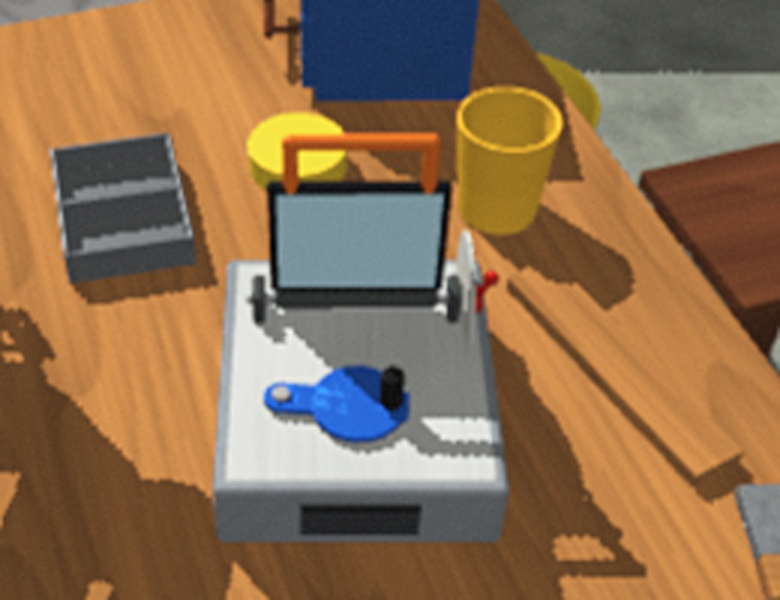

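View pics/top0z.png

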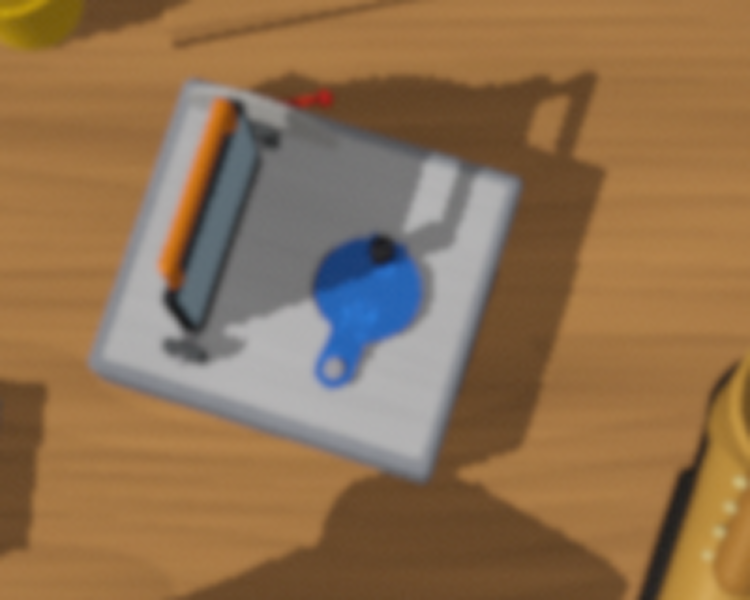

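The side view shows the cover closed: pin at about (221,273) row/col, knob at (219,311). The mirror is behind it with the orange bar at rows 136–137, cols 275–326, and the red tip at about (183,343). In the top view the pin is at about (228,278), the knob at (196,292), and the mirror leans back. Next I'll fit the geometry.

```bash
cat > geo.py <<'E'
import numpy as np, cv2, pickle
from scipy.optimize import least_squares
def cam(p):
    f=p["image"].shape[0]/2/np.tan(np.radians(p["vfov"])/2)
    return np.array([[f,0,p["cx"]],[0,f,p["cy"]],[0,0,1.]]),np.array(p["rvec"],float),np.array(p["tvec"],float)
def proj(p,X):
    K,r,t=cam(p); return cv2.projectPoints(np.atleast_2d(np.array(X,float)),r,t,K,None)[0].reshape(-1,2)
def tri(ps,uvs):
    P=[];
    for p in ps:
        K,r,t=cam(p); P.append(K@np.c_[cv2.Rodrigues(r)[0],t])
    h=cv2.triangulatePoints(P[0],P[1],np.array(uvs[0],float),np.array(uvs[1],float))[:,0]; X=h[:3]/h[3]
    return X,[np.linalg.norm(proj(p,X)[0]-u) for p,u in zip(ps,uvs)]
def ray(p,uv):
    K,r,t=cam(p);R=cv2.Rodrigues(r)[0]; d=R.T@np.linalg.solve(K,[*uv,1]); return -R.T@t,d
def onz(p,uv,z):
    c,d=ray(p,uv); return c+d*(z-c[2])/d[2]
def S(c): return (c[0]/3+180,c[1]/3+90)
def T(c): return (c[0]/3.75+190,c[1]/3.75+130)
E
cat > m1.py <<'E'
from geo import *
s=pickle.load(open("pics/side0.pkl","rb"));t=pickle.load(open("pics/top0.pkl","rb"))
pairs={"knobtop":((391,370),(383,241)),"pin":((280,393),(333,368)),"hL":((288,141),(172,282)),"hR":((435,139),(225,104)),"tip":((489,278),(326,98)),
"fTL":((270,185),None)}
for k,(a,b) in pairs.items():
    if b: X,e=tri([s,t],[S(a),T(b)]); print(k,X.round(4),np.round(e,1))
for nm,p,f,cs in [("side",s,S,[(228,262),(480,262),(507,490),(215,490)]),("top",t,T,[(95,362),(190,80),(521,178),(430,478)])]:
    print(nm,[onz(p,f(c),.07)[:2].round(3).tolist() for c in cs])
# box clicks: corners TL.. order (+x,+y),(+x,-y),(-x,-y),(-x,+y)
E
python3 m1.py
```

```text
knobtop [0.5945 0.0115 0.1235] [0.6 0.4]
pin [0.5159 0.0453 0.0865] [0.2 0.2]
hL [0.5476 0.1358 0.2533] [2.5 1.7]
hR [0.6539 0.1061 0.2528] [0.6 0.4]
tip [0.684  0.0486 0.1571] [0.1 0. ]
side [[0.52, 0.214], [0.728, 0.148], [0.652, -0.082], [0.448, -0.016]]
top [[0.522, 0.21], [0.723, 0.148], [0.651, -0.085], [0.443, -0.02]]
```

```bash
cat > m2.py <<'E'
from geo import *
s=pickle.load(open("pics/side0.pkl","rb"));t=pickle.load(open("pics/top0.pkl","rb"))
# params: bx,by,yaw (x axis dir), hx (hinge x in box), hy, th (lean back +), m (marker forward), px,py pin in box, knob angle
def model(v):
    bx,by,yaw,hx,hy,th,m,px,py,ka=v
    R=np.array([[np.cos(yaw),-np.sin(yaw),0],[np.sin(yaw),np.cos(yaw),0],[0,0,1]])
    W=lambda P:R@np.array(P,float)+[bx,by,0]
    M=lambda x,y,z:W([hx+x*np.cos(th)+z*np.sin(th),hy+y,.085+z*np.cos(th)-x*np.sin(th)])
    o={}
    for i,(a,b) in enumerate([(1,1),(1,-1),(-1,-1),(-1,1)]): o[f"c{i}"]=W([a*.125,b*.11,.07])
    o["f0"]=M(-.005,.07,.122);o["f1"]=M(-.005,-.07,.122);o["f2"]=M(-.005,-.07,.012);o["f3"]=M(-.005,.07,.012)
    o["h0"]=M(0,.050,.160);o["h1"]=M(0,-.050,.160)
    o["tip"]=W([hx-.08*np.sin(m),hy-.1,.085+.08*np.cos(m)]); o["hinge"]=M(0,0,0);o["hc"]=M(0,0,.16)
    o["m0"]=W([hx,hy-.1,.085])
    o["pin"]=W([px,py,.0865]); o["kt"]=W([px+.085*np.cos(ka),py+.085*np.sin(ka),.08+.034])
    return o,R
obs={"side":{"c0":(228,262),"c2":(507,490),"c3":(215,490),"f0":(270,185),"f1":(448,182),"f2":(438,302),"f3":(273,304),"h0":(291,142),"h1":(432,140),"tip":(489,278),"kt":(391,372),"pin":(280,393)},
"top":{"c0":(95,362),"c1":(190,80),"c2":(521,178),"c3":(430,475),"h0":(173,278),"h1":(225,107),"tip":(326,98),"kt":(383,241),"pin":(333,368),"f1":(240,102)}}
def res(v):
    o,_=model(v);r=[]
    for n,p,f in(("side",s,S),("top",t,T)):
        for k,c in obs[n].items(): r+=list(proj(p,o[k])[0]-f(c))
    return np.array(r)
v0=[.586,.065,np.arctan2(.95,.31),.07,0,.2,.4,0,.04,-1.6]
f=least_squares(res,v0,loss="soft_l1")
if __name__=="__main__":
    print(f.x.round(4)); print(np.round(res(f.x).reshape(-1,2),1).tolist())
    o,R=model(f.x)
    for k in o: print(k,o[k].round(4))
    J=f.jac; print("sd",np.sqrt(np.diag(np.linalg.inv(J.T@J))).round(4))
E
python3 m2.py
```

```text
[ 5.8680e-01  6.5700e-02  1.2614e+00  5.1000e-02  1.6000e-03  8.5200e-02
  4.8190e-01 -4.1000e-02  6.0800e-02 -1.6289e+00]
[[-0.3, -1.0], [1.4, 1.8], [-1.1, 1.7], [-1.7, 1.8], [1.2, 2.7], [1.1, -0.3], [-1.6, -0.9], [-0.0, 0.6], [-1.5, 1.2], [0.3, 0.2], [0.4, 0.9], [-0.0, 0.0], [-3.3, 0.7], [-1.4, -2.5], [0.9, -0.9], [-0.1, 0.2], [-2.7, -4.1], [-2.4, 0.4], [-0.2, -0.1], [-1.3, 0.7], [0.1, -0.4], [1.0, -0.8]]
c0 [0.5201 0.2182 0.07  ]
c1 [0.7297 0.1512 0.07  ]
c2 [ 0.6535 -0.0869  0.07  ]
c3 [ 0.444  -0.0199  0.07  ]
f0 [0.5358 0.1412 0.207 ]
f1 [0.6692 0.0986 0.207 ]
f2 [0.6663 0.0897 0.0974]
f3 [0.533  0.1323 0.0974]
h0 [0.5574 0.143  0.2444]
h1 [0.6526 0.1125 0.2444]
tip [0.6848 0.049  0.1559]
hinge [0.6009 0.1148 0.085 ]
hc [0.605  0.1277 0.2444]
m0 [0.6961 0.0843 0.085 ]
pin [0.5164 0.0451 0.0865]
kt [0.5957 0.0146 0.114 ]
sd [0.0014 0.0018 0.0087 0.0037 0.0018 0.0305 0.0421 0.0027 0.002  0.0459]
```

Run:
```python
from geo import *
for n in("side","top"):
    p=pickle.load(open(f"pics/{n}0.pkl","rb"));print({k:v for k,v in p.items() if k!="image"}); K,r,t=cam(p);print(-cv2.Rodrigues(r)[0].T@t, K[0,0]); print(proj(p,[[.197,.513,.231],[0,0,0]]))
```

```text
{'vfov': 53.30449902470085, 'cx': 281.14256257569633, 'cy': 207.04420112213973, 'rvec': array([ 2.3842596 , -0.36876062,  0.13463656]), 'tvec': array([-0.49663367,  0.23905159,  0.89946313]), 'shot': 1}
[ 0.350308   -0.55526702  0.8257042 ] 418.406855023076
[[103.85184397  83.54351119]
 [ 50.12149576 318.24478488]]
{'vfov': 45.595687130118876, 'cx': 279.3511875621289, 'cy': 211.29409954652644, 'rvec': array([ 2.12048823, -2.11814025,  0.15347145]), 'tvec': array([0.04449941, 0.56539051, 1.26380248]), 'shot': 2}
[0.34113801 0.00951793 1.34252658] 499.62289614778797
[[ 60.91287549 364.55262244]
 [296.94327406 434.8116581 ]]
```

```bash
cat > m3.py <<'E'
from geo import *
import m2
from m2 import model,obs,s,t
obs["side"].update({"b2":(500,541),"b3":(219,541)})
def mod(v):
    o,R=model(v[:10]); W=lambda P:R@np.array(P,float)+[v[0],v[1],0]
    o["b2"]=W([-.125,-.11,0]);o["b3"]=W([-.125,.11,0]); o["pin"]=W([v[7],v[8],v[14]])
    return o,R
def res(v):
    o,_=mod(v);r=[]
    for n,p,f,of in(("side",s,S,v[10:12]),("top",t,T,v[12:14])):
        for k,c in obs[n].items(): r+=list(proj(p,o[k])[0]+of-f(c))
    return np.r_[r,v[10:14]/1.5]
f=least_squares(res,[*m2.f.x,0,0,0,0,.0865],loss="soft_l1")
def draw(o,n,p,of,fn):
    (r0,r1,c0,c1),k={"side":((90,290,180,440),3),"top":((130,290,190,390),3.75)}[n]
    im=cv2.resize(p["image"][r0:r1,c0:c1,::-1],None,fx=k,fy=k,interpolation=cv2.INTER_CUBIC)
    q=lambda a:tuple(int(x) for x in np.round(((proj(p,o[a])[0]+of)-[c0,r0]+.5*0)*k))
    for a,b in ["c0 c1".split(),"c1 c2".split(),"c2 c3".split(),"c3 c0".split(),"f0 f1".split(),"f1 f2".split(),"f2 f3".split(),"f3 f0".split(),"h0 h1".split(),"m0 tip".split(),"pin kt".split(),"hinge hc".split()]:
        cv2.line(im,q(a),q(b),(0,255,0),1,cv2.LINE_AA)
    cv2.imwrite(fn,im)
if __name__=="__main__":
    v=f.x;print(v.round(4)); print(np.round(res(v)[:-4].reshape(-1,2),1).tolist())
    o,R=mod(v)
    for k in o: print(k,o[k].round(4))
    J=f.jac; print("sd",np.sqrt(np.diag(np.linalg.inv(J.T@J))).round(4))
    draw(o,"side",s,v[10:12],"pics/o_side.png");draw(o,"top",t,v[12:14],"pics/o_top.png")
E
python3 m3.py
```

```text
[ 5.8810e-01  6.9500e-02  1.2636e+00  4.7500e-02  1.4000e-03  9.1800e-02
  4.6310e-01 -3.9300e-02  6.0700e-02 -1.6708e+00  8.2800e-02 -2.3280e-01
  1.9360e+00  6.6650e-01  7.9200e-02]
[[-0.3, -2.2], [1.4, -0.1], [-0.8, 0.1], [-1.6, 1.2], [1.3, 2.1], [1.2, -0.7], [-1.4, -1.3], [0.1, -0.0], [-1.4, 0.5], [0.4, -0.9], [0.4, -0.1], [0.3, -0.0], [0.2, 0.6], [-0.4, 0.6], [-2.8, 1.0], [-1.0, -2.2], [1.3, -0.8], [0.4, 0.3], [-1.3, -3.7], [-1.1, 0.8], [1.0, 0.1], [-0.2, 1.1], [0.0, -0.0], [2.4, -0.3]]
c0 [0.521  0.2219 0.07  ]
c1 [0.7307 0.1554 0.07  ]
c2 [ 0.6551 -0.0829  0.07  ]
c3 [ 0.4454 -0.0164  0.07  ]
f0 [0.5363 0.1423 0.2069]
f1 [0.6697 0.0999 0.2069]
f2 [0.6667 0.0903 0.0974]
f3 [0.5332 0.1326 0.0974]
h0 [0.5579 0.1443 0.2443]
h1 [0.6532 0.114  0.2443]
tip [0.6857 0.0509 0.1566]
hinge [0.6011 0.1152 0.085 ]
hc [0.6056 0.1292 0.2443]
m0 [0.6965 0.0849 0.085 ]
pin [0.5183 0.0504 0.0792]
kt [0.5963 0.0167 0.114 ]
b2 [ 0.6551 -0.0829  0.    ]
b3 [ 0.4454 -0.0164  0.    ]
sd [0.003  0.0036 0.0072 0.0043 0.0017 0.0323 0.0567 0.0034 0.0018 0.0428
 1.2034 1.2008 1.5221 1.1263 0.0056]
```

Run:
```python
import cv2,numpy as np
a=cv2.imread("pics/side0.png")[0:120,40:160];b=cv2.imread("pics/top0.png")[330:420,0:120]
a=cv2.resize(a,(480,480),interpolation=cv2.INTER_CUBIC);b=cv2.resize(b,(320,240))
cv2.imwrite("pics/grip.png",np.hstack([a,np.vstack([b,b*0])]))
```

```text
(no output)
```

View pics/o_side.png

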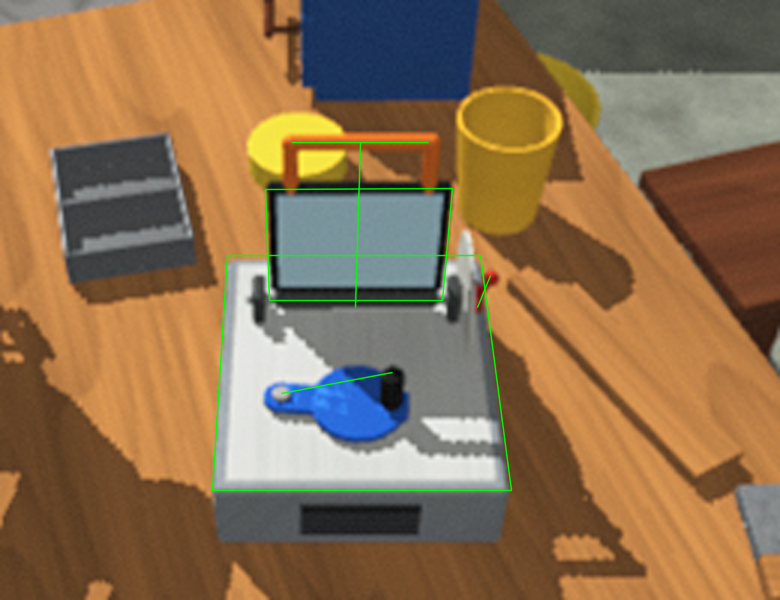

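View pics/o_top.png

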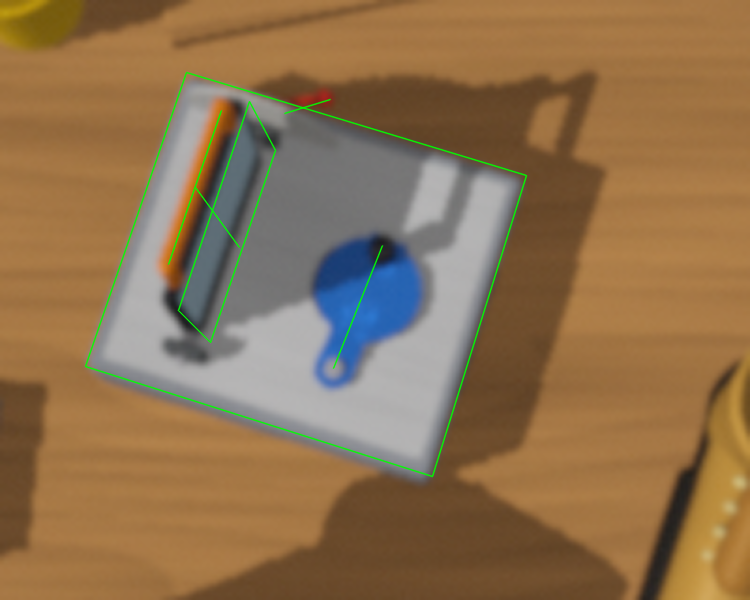

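View pics/grip.png

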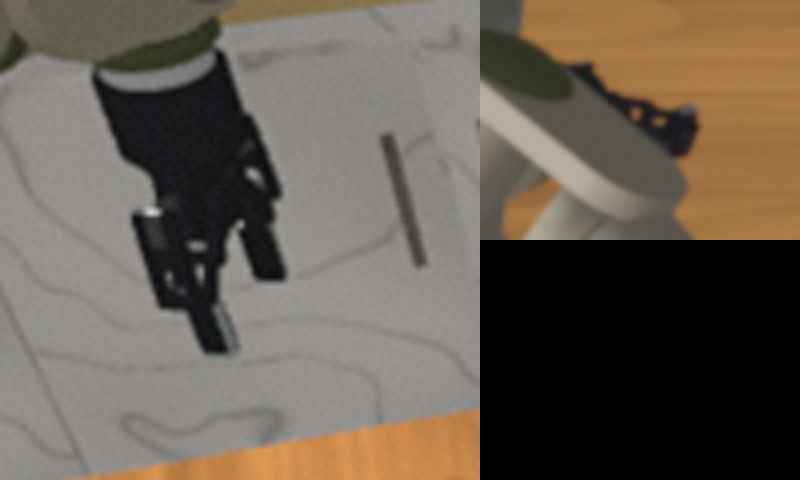

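```bash
cat > go.py <<'E'
import sys; from rig import env; import numpy as np
from scipy.spatial.transform import Rotation as Ro
def st():
    o=env.observe(); R=np.array(o["tool_rot"]); p=np.array(o["position"]); return o,R,p
def to(target,yaw=None,tilt=None):
    o,R,p=st(); d=R.T@(np.array(target)-p); print("pos",p.round(4),"yaw x",np.degrees(np.arctan2(R[1,0],R[0,0])).round(1),"F",np.round(o["ft_force"],1),"grip",round(float(o["grip_width"]),4))
    print("tool shift total",d.round(4),"n>=",np.linalg.norm(d)/.0625)
    if yaw is not None:
        x=np.array([np.cos(np.radians(yaw)),np.sin(np.radians(yaw)),0]);y=np.array([0,0,-1.]);T=np.c_[x,y,np.cross(x,y)]
        print("turn total",Ro.from_matrix(R.T@T).as_rotvec(degrees=True).round(2))
E
python3 - <<'E'
from go import *
to([.596,.015,.34],66.5)
E
```

```text
pos [0.1972 0.5134 0.2313] yaw x 69.0 F [-1.1  0.6  0.3] grip 0.085
tool shift total [-0.3223 -0.1087 -0.551 ] n>= 10.359737791424818
turn total [ 0.    2.49 -0.  ]
```

Request:
carry_out(
  plan=[
    [[0, -0.04, 0], [0, 0, 0], 0.06],
    [[0, -0.04, 0], [0, 0, 0], 0.06],
    [[-0.02, -0.025, -0.035], [0, 0, 0], 0.06],
    [[-0.025, 0, -0.04], [0, 0, 0], 0.06],
    [[-0.025, 0, -0.04], [0, 0, 0], 0.06],
    [[-0.025, 0, -0.04], [0, 0, 0], 0.06],
    [[-0.025, 0, -0.04], [0, 0, 0], 0.06],
    [[-0.025, 0, -0.04], [0, 0, 0], 0.06],
  ],
  force=30,
)

```text
time_s: 2.0
position: [0.3653, 0.2924, 0.3364]
tool_rot: [[0.359, 0.0, -0.934], [0.934, 0.0, 0.359], [0.0, -1.0, -0.0]]
ft_force: [-0.3, 0.8, -0.2]
grip_width: 0.0597
```

Run:
```python
from go import *
to([.596,.015,.26],66.5)
```

```text
pos [0.3653 0.2924 0.3364] yaw x 69.0 F [-0.3  0.8 -0.2] grip 0.0597
tool shift total [-0.1763  0.0765 -0.3148] n>= 5.901279254519681
turn total [0.01 2.49 0.01]
```

Request:
carry_out(
  plan=[
    [[-0.025, 0, -0.045], [0, 0.5, 0], 0.06],
    [[-0.025, 0, -0.045], [0, 0.5, 0], 0.06],
    [[-0.025, 0, -0.045], [0, 0.5, 0], 0.06],
    [[-0.025, 0, -0.045], [0, 0.5, 0], 0.06],
    [[-0.025, 0, -0.045], [0, 0.5, 0], 0.06],
    [[-0.025, 0.03, -0.045], [0, 0, 0], 0.06],
    [[-0.026, 0.03, -0.045], [0, 0, 0], 0.06],
    [[0, 0.03, 0], [0, 0, 0], 0.06],
  ],
)

```text
time_s: 3.0
position: [0.5899, 0.0079, 0.2442]
tool_rot: [[0.402, -0.001, -0.915], [0.915, -0.0, 0.402], [-0.001, -1.0, 0.001]]
ft_force: [1.5, 1.4, -0.6]
grip_width: 0.0601
```

```bash
cat > shot.py <<'E'
from geo import *; from rig import env
def shot(tag,side=(90,290,180,440),top=(130,290,190,390)):
    ps={}
    for n,(r0,r1,c0,c1) in(("side",side),("top",top)):
        p=env.get_image(n); pickle.dump(p,open(f"pics/{n}{tag}.pkl","wb")); ps[n]=p
        k=600/(r1-r0) if 600/(r1-r0)*(c1-c0)<=800 else 800/(c1-c0)
        cv2.imwrite(f"pics/{n}{tag}.png",cv2.resize(np.ascontiguousarray(p["image"][r0:r1,c0:c1,::-1]),None,fx=k,fy=k,interpolation=cv2.INTER_CUBIC))
    return ps
E
python3 - <<'E'
from go import *; from shot import *
to([.596,.015,.16],66.5)
ps=shot("1")
E
```

```text
pos [0.5899 0.0079 0.2442] yaw x 66.3 F [ 1.5  1.4 -0.6] grip 0.0601
tool shift total [ 0.009   0.0842 -0.0028] n>= 1.3559071826535625
turn total [-0.04 -0.23 -0.03]
```

View pics/side1.png

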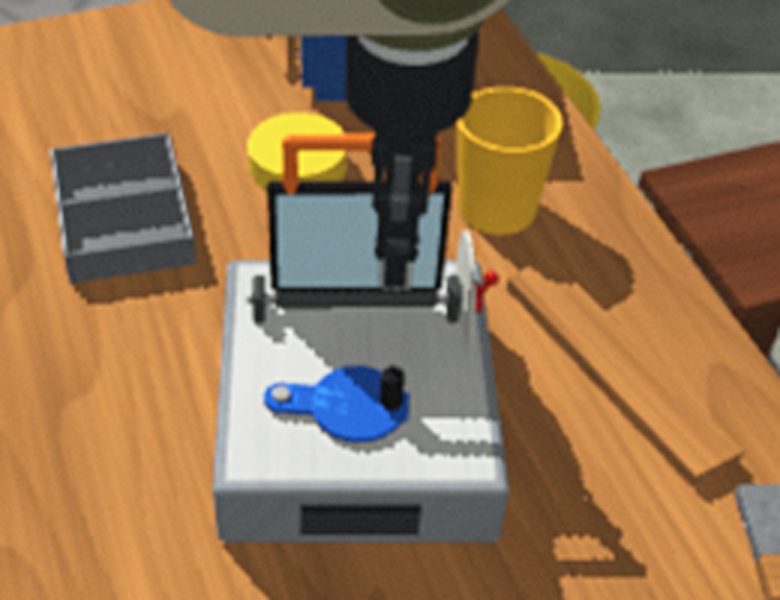

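View pics/top1.png

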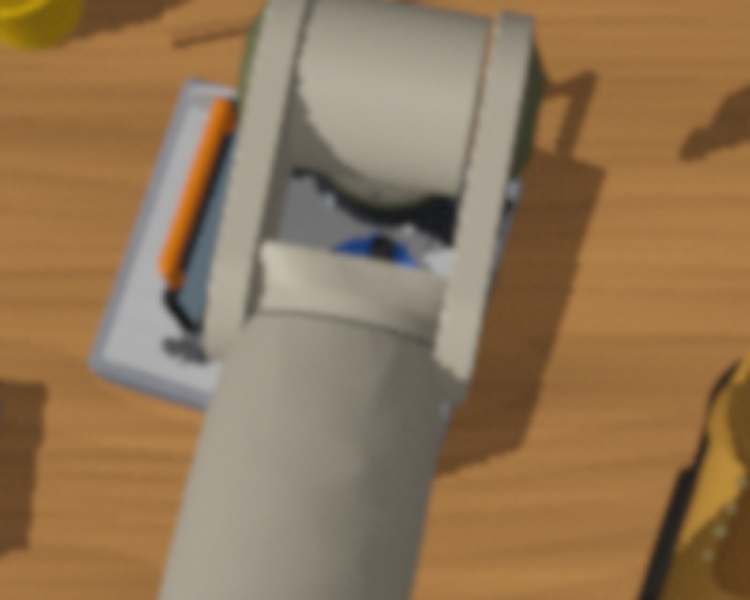

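Run:
```python
from geo import *
p=pickle.load(open("pics/side1.pkl","rb"))
c=np.array([.5899,.0079,.2442]); x=np.array([.402,.915,0])
for d in(.03,.037,.043): 
  for dz in (0,.007,.01): print(d,dz,(proj(p,c-x*d+[0,0,dz])[0]-[180,90])*3)
for k in([.5945,.0115,.114],[.5963,.0167,.114],[.596,.015,.080]): print((proj(p,k)[0]-[180,90])*3)
```

```text
0.03 0 [394.03998777 287.81148908]
0.03 0.007 [394.56353057 280.18515951]
0.03 0.01 [394.78995855 276.88683423]
0.037 0 [393.38482824 295.41210106]
0.037 0.007 [393.90717123 287.79077014]
0.037 0.01 [394.13309211 284.4944346 ]
0.043 0 [392.81727998 301.99632047]
0.043 0.007 [393.33854493 294.37976803]
0.043 0.01 [393.56400974 291.08535021]
[392.14298497 377.94110836]
[392.00398932 372.39701414]
[390.3121318 403.0502744]
```

Side view: the finger tip lies where the calibration predicts (crop 396,287), so the side camera is good to under 1 px. The top camera has an offset of about 2 px. The knob is near (0.596, 0.017), so I'm descending over it.

Request:
carry_out(
  plan=[
    [[0.005, 0.03, -0.003], [0, 0, 0], 0.06],
    [[0.005, 0.03, 0], [0, 0, 0], 0.06],
    [[0, 0.03, 0], [0, 0, 0], 0.06],
    [[0, 0.03, 0], [0, 0, 0], 0.06],
    [[0, 0.02, 0], [0, 0, 0], 0.06],
    [[0, 0.015, 0], [0, 0, 0], 0.06],
    [[0, 0, 0], [0, 0, 0], 0.028],
    [[0, 0, 0], [0, 0, 0], 0.028],
  ],
)

```text
time_s: 4.1
position: [0.5958, 0.0189, 0.0925]
tool_rot: [[0.399, 0.002, -0.917], [0.917, -0.0, 0.399], [0.0, -1.0, -0.002]]
ft_force: [0.1, 0.1, 0.6]
grip_width: 0.0285
```

Run:
```python
from go import *; from shot import *
to([.596,.017,.088],66.5)
ps=shot("2")
pin=np.array([.5183,.0504]);o,R,p=st();d=p[:2]-pin;print(d,np.linalg.norm(d),np.degrees(np.arctan2(d[1],d[0])))
```

```text
pos [0.5958 0.0189 0.0925] yaw x 66.5 F [0.1 0.1 0.6] grip 0.0285
tool shift total [-0.0017  0.0045 -0.0009] n>= 0.07805373133735492
turn total [ 0.11 -0.    0.03]
[ 0.07740643 -0.03155016] 0.08358927994360352 -22.175362812925776
```

View pics/side2.png

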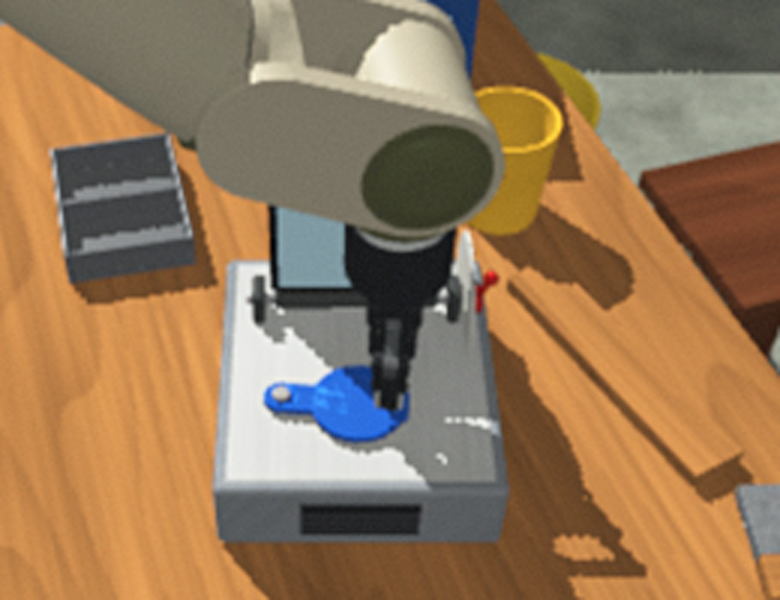

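Request:
carry_out(
  plan=[
    [[-0.006, 0, 0.0002], [0, 4, 0], 0.028],
    [[-0.0118, 0, 0.0008], [0, 8, 0], 0.028],
    [[-0.0118, 0, 0.0008], [0, 8, 0], 0.028],
    [[-0.0118, 0, 0.0008], [0, 8, 0], 0.028],
    [[-0.0118, 0, 0.0008], [0, 8, 0], 0.028],
    [[-0.0118, 0, 0.0008], [0, 8, 0], 0.028],
    [[0, 0, 0], [0, 0, 0], 0.028],
  ],
)

```text
time_s: 5.08
position: [0.55, -0.0262, 0.0921]
tool_rot: [[0.924, 0.001, -0.383], [0.383, -0.0, 0.924], [0.001, -1.0, -0.001]]
ft_force: [0.0, 1.3, 1.0]
grip_width: 0.0279
```

Run:
```python
from go import *; from shot import *
to([.5,0,.0925])
ps=shot("3",side=(120,320,180,440))
```

```text
pos [ 0.55   -0.0262  0.0921] yaw x 22.5 F [0.  1.3 1. ] grip 0.0279
tool shift total [-0.0362 -0.0005  0.0433] n>= 0.9033992493245196
```

View pics/side3.png

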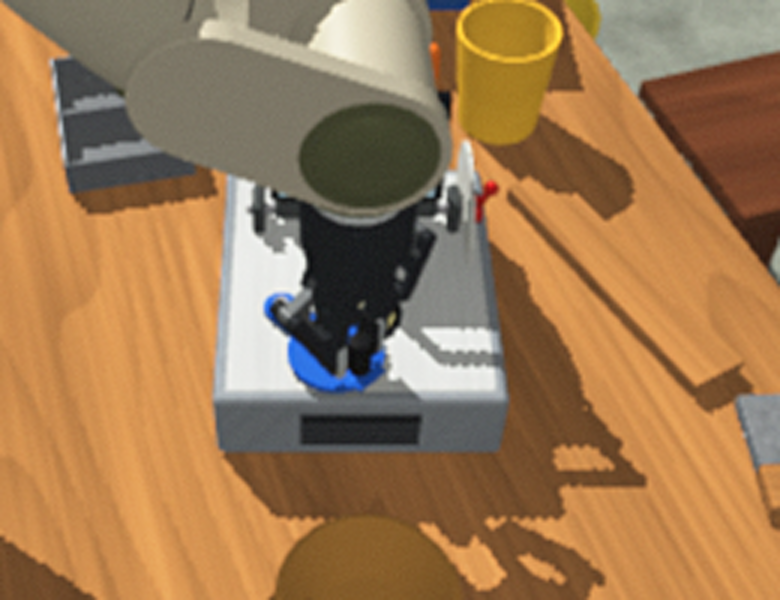

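Request:
carry_out(
  plan=[
    [[-0.0118, 0, 0.0008], [0, 8, 0], 0.028],
    [[-0.0118, 0, 0.0008], [0, 8, 0], 0.028],
    [[-0.0118, 0, 0.0008], [0, 8, 0], 0.028],
    [[-0.0118, 0, 0.0008], [0, 8, 0], 0.028],
    [[-0.0118, 0, 0.0008], [0, 8, 0], 0.028],
    [[-0.0118, 0, 0.0008], [0, 8, 0], 0.028],
    [[-0.006, 0, 0.0002], [0, 4, 0], 0.028],
    [[0, 0, 0], [0, 0, 0], 0.028],
  ],
)

```text
time_s: 6.18
position: [0.4759, -0.0211, 0.0915]
tool_rot: [[0.872, 0.0, 0.49], [-0.49, -0.0, 0.872], [0.0, -1.0, 0.0]]
ft_force: [-1.3, -0.7, -0.1]
grip_width: 0.028
```

Run:
```python
from go import *; from shot import *
to([.5,0,.0925])
ps=shot("4",side=(120,320,180,440))
```

```text
pos [ 0.4759 -0.0211  0.0915] yaw x -29.3 F [-1.3 -0.7 -0.1] grip 0.028
tool shift total [ 0.0107 -0.001   0.0302] n>= 0.5135817104949955
```

View pics/side4.png

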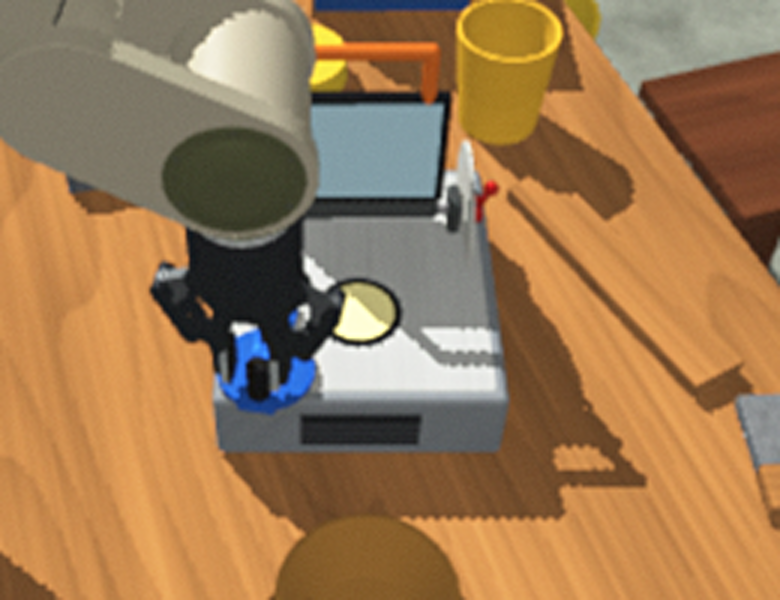

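The lens port (crop ~(363,310)) is now uncovered and the cover is about 90° round. Lifting off and moving over the handle.

Request:
carry_out(
  plan=[
    [[0, 0, 0], [0, 0, 0], 0.045],
    [[0, -0.02, 0], [0, 0, 0], 0.045],
    [[0, -0.05, 0], [0, 0, 0], 0.05],
    [[0, -0.06, 0], [0, 0, 0], 0.05],
    [[0, -0.06, 0], [0, -10, 0], 0.05],
    [[0, -0.05, 0], [0, -10, 0], 0.05],
    [[0, 0, 0], [0, -10, 0], 0.05],
    [[0, 0, 0], [0, -10, 0], 0.05],
  ],
)

```text
time_s: 7.28
position: [0.4758, -0.0214, 0.3317]
tool_rot: [[0.982, 0.001, -0.189], [0.189, -0.0, 0.982], [0.001, -1.0, -0.0]]
ft_force: [-0.2, -0.2, -0.2]
grip_width: 0.0499
```

Run:
```python
from go import *; from shot import *
to([.604,.128,.31],72.4)
```

```text
pos [ 0.4758 -0.0214  0.3317] yaw x 10.9 F [-0.2 -0.2 -0.2] grip 0.0499
tool shift total [0.1541 0.0218 0.1225] n>= 3.1689086703869793
turn total [ 3.000e-02 -6.152e+01  2.000e-02]
```

Request:
carry_out(
  plan=[
    [[0, 0, 0], [0, -10.3, 0], 0.05],
    [[0, 0, 0], [0, -10.3, 0], 0.05],
    [[0, 0, 0], [0, -10.3, 0], 0.05],
    [[0, 0, 0], [0, -10.3, 0], 0.05],
    [[0, 0, 0], [0, -10.2, 0], 0.05],
    [[0, 0, 0], [0, -10.2, 0], 0.05],
    [[0, 0, 0], [0, 0, 0], 0.05],
  ],
)

```text
time_s: 8.15
position: [0.4757, -0.0214, 0.3312]
tool_rot: [[0.308, -0.0, -0.951], [0.951, 0.0, 0.308], [0.0, -1.0, 0.0]]
ft_force: [-0.2, -0.2, -0.4]
grip_width: 0.05
```

Run:
```python
from go import *; from shot import *
to([.604,.128,.31],72.4)
shot("5",side=(120,320,180,440))
```

```text
pos [ 0.4757 -0.0214  0.3312] yaw x 72.0 F [-0.2 -0.2 -0.4] grip 0.05
tool shift total [ 0.1816  0.0212 -0.076 ] n>= 3.168413504314346
turn total [-0.02 -0.36  0.  ]
```

View pics/side5.png

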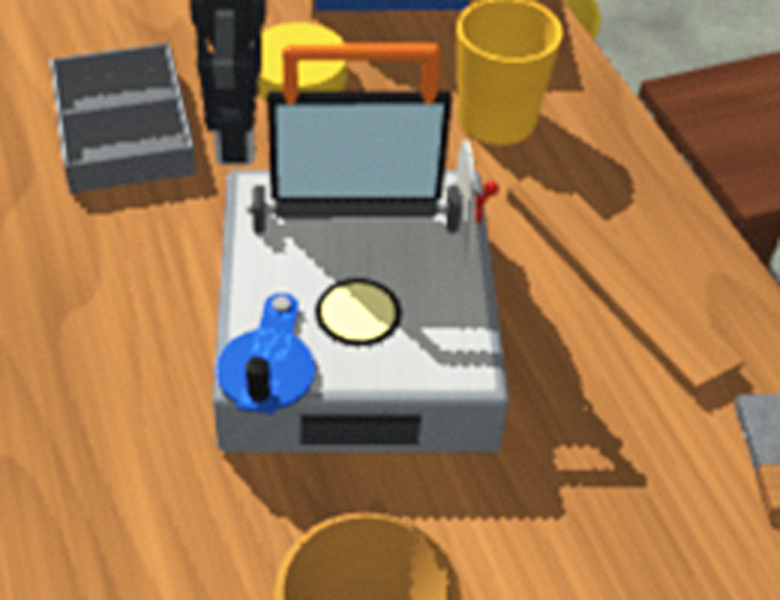

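View pics/top5.png

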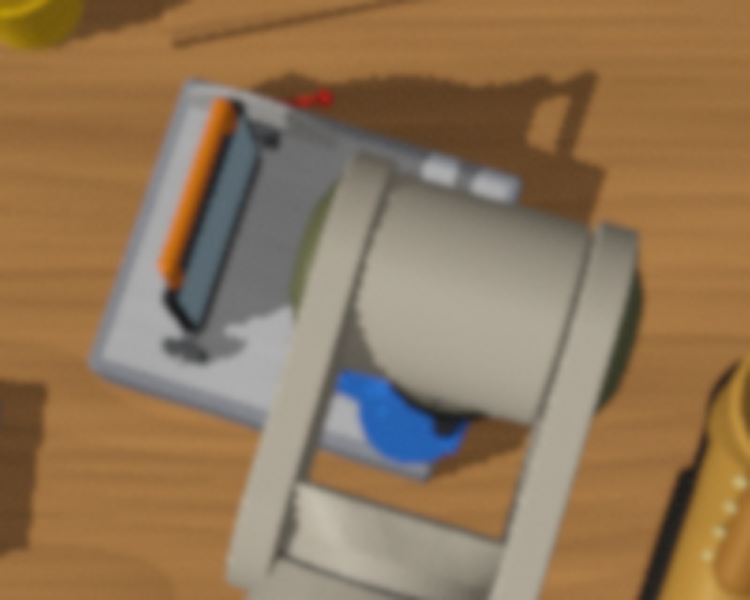

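The port is fully clear: its whole yellow disc with black ring shows in the side view at crop (358,312), and the cover is to the lower left of it. Now the handle.

Request:
carry_out(
  plan=[
    [[0.045, 0, -0.019], [0, 0, 0], 0.05],
    [[0.045, 0, -0.019], [0, 0, 0], 0.05],
    [[0.045, 0, -0.019], [0, 0, 0], 0.05],
    [[0.045, 0, -0.019], [0, 0, 0], 0.05],
    [[0, 0.02, 0], [0, 0, 0], 0.05],
    [[0, 0, 0], [0, 0, 0], 0.05],
  ],
)

```text
time_s: 9.0
position: [0.6031, 0.1268, 0.3097]
tool_rot: [[0.309, -0.004, -0.951], [0.951, -0.0, 0.309], [-0.001, -1.0, 0.004]]
ft_force: [0.9, 0.5, 0.1]
grip_width: 0.0498
```

Run:
```python
from go import *; from shot import *
to([.605,.129,.227],72.4)
shot("6")
```

```text
pos [0.6031 0.1268 0.3097] yaw x 72.0 F [0.9 0.5 0.1] grip 0.0498
tool shift total [ 0.0028  0.0826 -0.0014] n>= 1.323238240070189
turn total [-0.21 -0.4  -0.07]
```

View pics/side6.png

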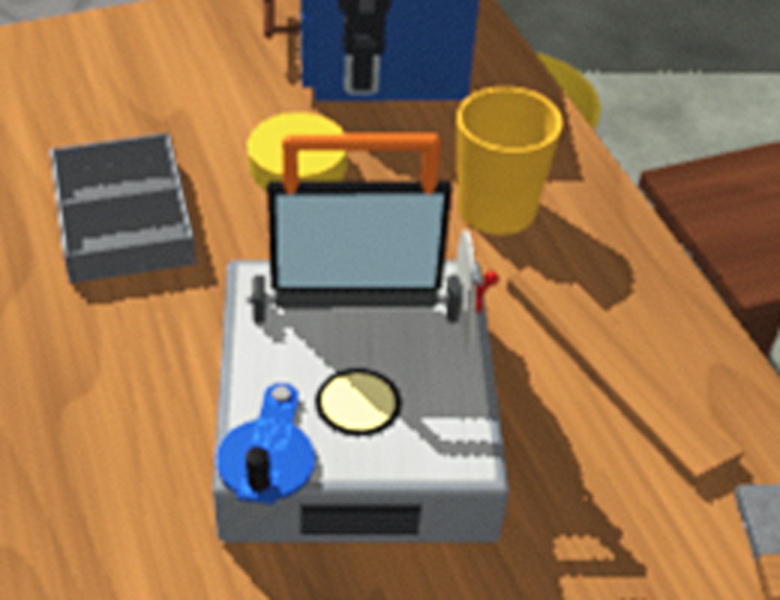

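View pics/top6.png

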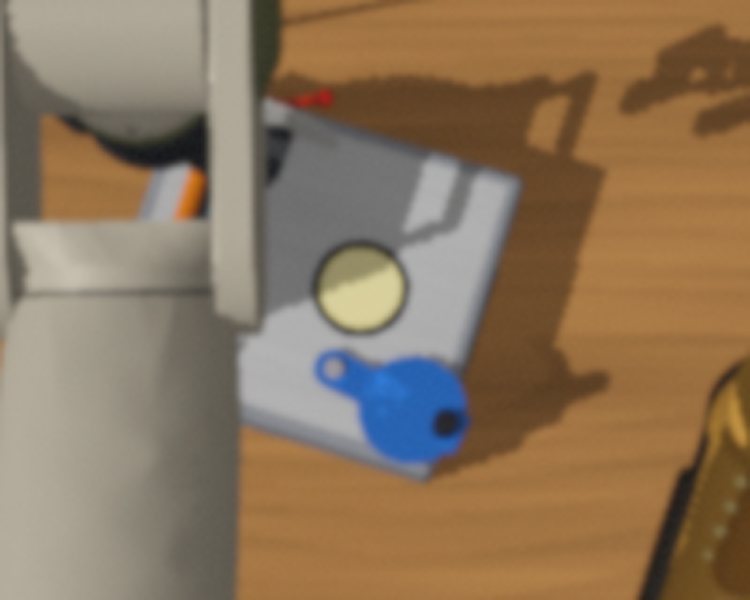

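Request:
carry_out(
  plan=[
    [[0.002, 0.02, -0.001], [0, 0, 0], 0.05],
    [[0, 0.02, 0], [0, 0, 0], 0.05],
    [[0, 0.02, 0], [0, 0, 0], 0.05],
    [[0, 0.02, 0], [0, 0, 0], 0.05],
    [[0, 0, 0], [0, 0, 0], 0.05],
  ],
)

```text
time_s: 9.72
position: [0.6046, 0.1276, 0.2313]
tool_rot: [[0.309, -0.001, -0.951], [0.951, -0.0, 0.309], [-0.0, -1.0, 0.001]]
ft_force: [-0.1, 0.6, 0.6]
grip_width: 0.0499
```

Run:
```python
from go import *; from shot import *
to([.605,.129,.227],72.4)
shot("7")
```

```text
pos [0.6046 0.1276 0.2313] yaw x 72.0 F [-0.1  0.6  0.6] grip 0.0499
tool shift total [0.0015 0.0043 0.0001] n>= 0.0723143004302187
turn total [-0.07 -0.4  -0.02]
```

View pics/side7.png

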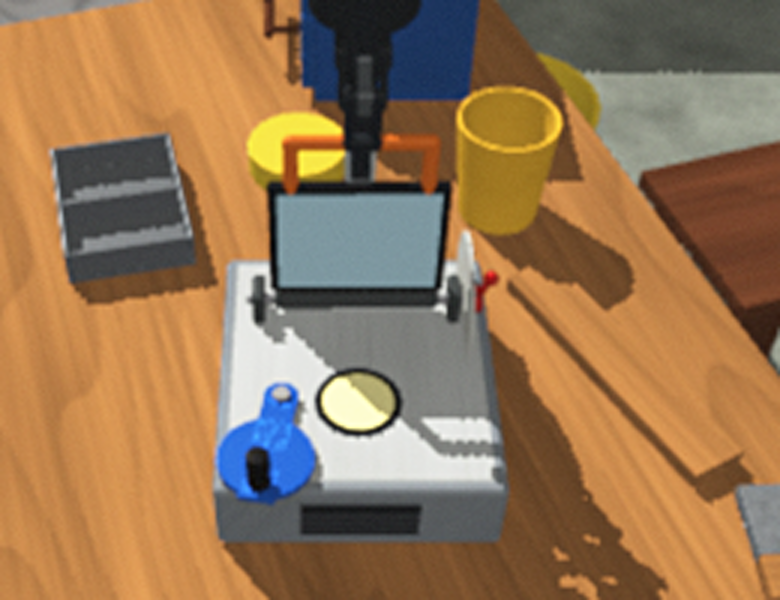

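Request:
carry_out(
  plan=[
    [[0, 0.004, 0], [0, 0, 0], 0.03],
    [[0, 0, 0], [0, 0, 0], 0.02],
    [[0, 0, 0], [0, 0, 0], 0.01],
    [[0, 0, 0], [0, 0, 0], 0.0],
    [[0, 0, 0], [0, 0, 0], 0.0],
  ],
  force=30,
)

```text
time_s: 10.45
position: [0.6051, 0.1281, 0.2276]
tool_rot: [[0.308, 0.001, -0.952], [0.952, -0.0, 0.308], [0.0, -1.0, -0.001]]
ft_force: [-0.1, 0.6, 2.7]
grip_width: 0.0107
```

Run:
```python
from go import *; from shot import *
to([.605,.129,.227],72.4); print(st()[0]["wrist_torque"])
shot("8")
```

```text
pos [0.6051 0.1281 0.2276] yaw x 72.1 F [-0.1  0.6  2.7] grip 0.0107
tool shift total [0.0008 0.0006 0.0003] n>= 0.017389385690517085
turn total [ 0.03 -0.31  0.01]
[0.0156967  0.04143217 0.03065018]
```

View pics/side8.png

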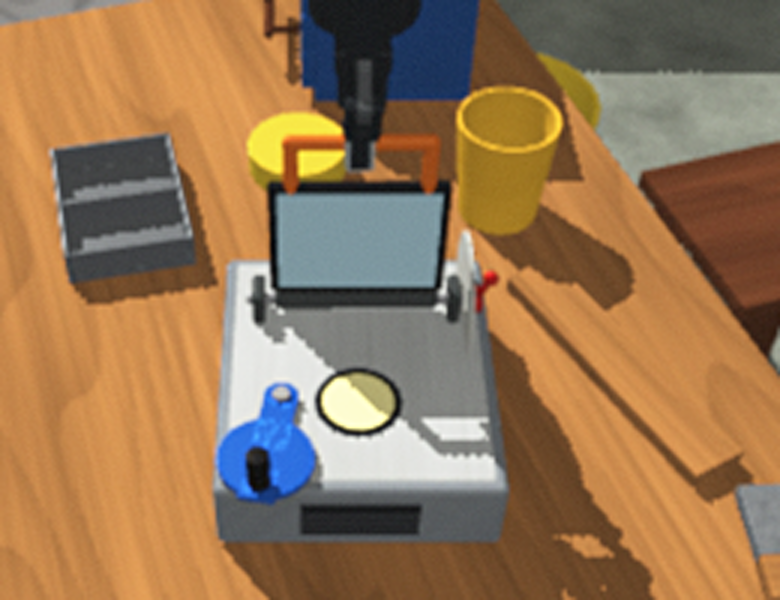

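The bar is held: width 10.7 mm, and the bar at crop row ~142 has not moved. I'll carry it forward in two parts, measuring on the way.

Request:
carry_out(
  plan=[
    [[-0.0152, -0.0006, 0], [0, 0, 0], 0.0],
    [[-0.0152, 0.0008, 0], [0, 0, 0], 0.0],
    [[-0.015, 0.0022, 0], [0, 0, 0], 0.0],
    [[-0.0148, 0.0036, 0], [0, 0, 0], 0.0],
    [[0, 0, 0], [0, 0, 0], 0.0],
  ],
)

```text
time_s: 11.18
position: [0.5858, 0.0703, 0.2191]
tool_rot: [[0.309, -0.003, -0.951], [0.951, 0.003, 0.309], [0.002, -1.0, 0.003]]
ft_force: [5.7, 7.1, -10.5]
grip_width: 0.0107
```

Run:
```python
from go import *; from shot import *
to([.605,.129,.227],72.4); o,R,p=st(); print((R.T@o["ft_force"]).round(2), o["wrist_torque"])
shot("9")
```

```text
pos [0.5858 0.0703 0.2191] yaw x 72.0 F [  5.7   7.1 -10.5] grip 0.0107
tool shift total [ 0.0617 -0.0077 -0.0001] n>= 0.995284074056794
turn total [-0.19 -0.38  0.11]
[ 8.46 10.53 -3.3 ] [ 1.30153628 -0.96184824  0.00847336]
```

View pics/side9.png

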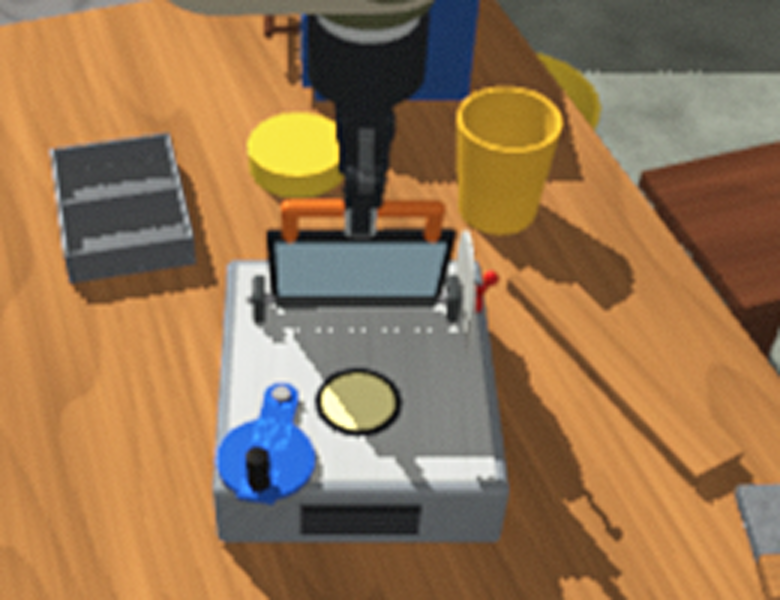

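```bash
cat > bar.py <<'E'
from geo import *
from scipy.optimize import brentq
YAW=np.radians(72.3); X=np.array([np.cos(YAW),np.sin(YAW),0]);Y=np.array([-X[1],X[0],0])
H0=np.array([.6011,.1152,.085])
def orange(im):
    im=im.astype(float); return np.clip((im[...,0]-im[...,2]-90)/80,0,1)*(im[...,1]<im[...,0]*.62)
def barline(p,cols,rows):
    w=orange(p["image"]); out=[]
    for c in cols:
        a=w[rows[0]:rows[1],c]; 
        if a.sum()>1.5: out.append((c,(a*np.arange(*rows)).sum()/a.sum(),a.sum()))
    return np.array(out)
if __name__=="__main__":
    for tag,rows in(("0",(132,142)),("8",(132,142)),("9",(150,170))):
        p=pickle.load(open(f"pics/side{tag}.pkl","rb")); b=barline(p,range(272,332),rows); print(tag); print(b.round(2).tolist())
E
python3 bar.py
```

```text
0
[[274.0, 137.44, 1.78], [275.0, 137.82, 3.6], [276.0, 137.9, 3.54], [277.0, 137.22, 4.39], [278.0, 137.33, 4.5], [279.0, 136.54, 3.64], [280.0, 136.65, 3.79], [281.0, 136.62, 3.76], [282.0, 136.62, 3.76], [283.0, 137.21, 2.74], [284.0, 136.62, 3.76], [285.0, 137.21, 2.71], [286.0, 136.61, 3.72], [287.0, 136.62, 3.71], [288.0, 136.61, 3.71], [289.0, 136.6, 3.7], [290.0, 136.62, 3.76], [291.0, 136.62, 3.74], [292.0, 136.6, 3.7], [293.0, 137.22, 2.76], [294.0, 136.63, 3.78], [295.0, 136.05, 4.47], [296.0, 136.37, 4.7], [297.0, 136.42, 4.71], [298.0, 136.09, 4.36], [299.0, 136.11, 4.35], [300.0, 136.11, 4.35], [301.0, 136.1, 4.32], [302.0, 136.09, 4.39], [303.0, 136.05, 4.3], [304.0, 136.08, 4.31], [305.0, 136.08, 4.34], [306.0, 136.06, 4.29], [307.0, 136.08, 4.3], [308.0, 136.08, 4.29], [309.0, 136.08, 4.32], [310.0, 136.09, 4.35], [311.0, 136.09, 4.34], [312.0, 136.07, 4.29], [313.0, 136.1, 4.38], [314.0, 136.09, 4.38], [315.0, 136.07, 4.36], [316.0, 136.08, 4.36], [317.0, 136.07, 4.36], [318.0, 136.1, 4.39], [319.0, 136.07, 4.29], [320.0, 136.1, 4.36], [321.0, 136.53, 4.87], [322.0,
[... 1300 characters left out ...]
5.0, 158.52, 5.19], [286.0, 158.18, 4.71], [287.0, 158.17, 4.69], [288.0, 158.51, 5.11], [289.0, 158.17, 4.74], [290.0, 158.47, 5.16], [291.0, 158.47, 5.2], [292.0, 158.5, 5.29], [293.0, 158.65, 5.16], [294.0, 158.17, 1.81], [307.0, 160.44, 2.1], [308.0, 159.52, 2.9], [309.0, 158.93, 3.54], [310.0, 159.3, 3.08], [311.0, 159.36, 3.05], [312.0, 159.33, 3.03], [313.0, 159.28, 2.98], [314.0, 159.28, 3.09], [315.0, 159.3, 3.06], [316.0, 159.35, 3.09], [317.0, 159.34, 3.12], [318.0, 159.39, 3.18], [319.0, 159.37, 3.1], [320.0, 159.33, 3.01], [321.0, 159.41, 3.19], [322.0, 162.27, 6.05], [323.0, 162.5, 5.62], [324.0, 162.52, 5.72], [325.0, 162.22, 5.56], [326.0, 160.75, 4.1], [327.0, 160.61, 3.74]]
```

```bash
cat >> bar.py <<'E'
def zat(p,uv,pxy):
    c,d=ray(p,uv); k=(X[:2]@np.array(pxy)-X@c)/(X@d); return c+k*d
E
python3 - <<'E'
from bar import *
p=pickle.load(open("pics/side8.pkl","rb"))
for uv,xy in(((287,136.6),(.6051,.1281)),((287,158.5),(.5858,.0703))):
    q=zat(p,uv,xy); print(q, "s",X[:2]@np.array(xy), "rel to tcp y",Y@(q-[*xy,0]))
    for dv in(-.5,.5): print(zat(p,(uv[0],uv[1]+dv),xy)[2])
print("s0 fit",X@H0)
E
```

```text
[0.57844171 0.13660775 0.24777519] s 0.30600634091459866 rel to tcp y 0.0279829630062872
0.2491529085181523
0.24639439560908916
[0.55965374 0.07864434 0.23790687] s 0.2450746692222794 rel to tcp y 0.027445490092274493
0.23930256229014824
0.23650790171768077
s0 fit 0.2925008755627254
```

Run:
```python
from bar import *
p=pickle.load(open("pics/side8.pkl","rb"))
H=np.array([.6011,.1152,.085]); H=H+X*(.3005-X@H)
print(H)
# red blob
im=p["image"].astype(float); w=np.clip((im[...,0]-np.maximum(im[...,1],im[...,2])-60)/80,0,1)*(im[...,1]<im[...,0]*.35)
w[:170]=0;w[205:]=0;w[:,:335]=0;w[:,355:]=0
for r in range(178,198): print(r,w[r,336:352].round(1).tolist())
c,d=ray(p,(343,182.67+1.05))
for y in(-.095,-.1,-.105):
    # closest on circle: intersect ray with plane y
    k=(y-Y@(c-H))/(Y@d); q=c+k*d; print(y,"s",X@(q-H),"z",q[2]-.085,"r",np.hypot(X@(q-H),q[2]-.085),"lean",np.arctan2(-X@(q-H),q[2]-.085))
# circle distance min: project tip for given m
for m in np.arange(.25,.65,.05):
    P=H-Y*.1+np.array([0,0,.08*np.cos(m)])-X*.08*np.sin(m); print(round(m,2),proj(p,P)[0]-[0,1.05], end=' ')
    P=H-Y*.1; print(proj(p,P)[0]-[0,1.05])
```

```text
[0.603532   0.12282046 0.085     ]
178 [0.0, 0.0, 0.0, 0.0, 0.0, 0.0, 0.0, 0.0, 0.0, 0.0, 0.0, 0.0, 0.0, 0.0, 0.0, 0.0]
179 [0.0, 0.0, 0.0, 0.0, 0.0, 0.0, 0.0, 0.0, 0.0, 0.0, 0.0, 0.0, 0.0, 0.0, 0.0, 0.0]
180 [0.0, 0.0, 0.0, 0.0, 0.0, 0.0, 0.0, 0.0, 0.0, 0.0, 0.0, 0.0, 0.0, 0.0, 0.0, 0.0]
181 [0.0, 0.0, 0.0, 0.0, 0.0, 0.0, 1.0, 1.0, 1.0, 0.0, 0.0, 0.0, 0.0, 0.0, 0.0, 0.0]
182 [0.0, 0.0, 0.0, 0.0, 0.0, 0.0, 1.0, 1.0, 1.0, 0.5, 0.0, 0.0, 0.0, 0.0, 0.0, 0.0]
183 [0.0, 0.0, 0.0, 0.0, 0.0, 0.0, 0.7, 0.7, 0.7, 0.4, 0.0, 0.0, 0.0, 0.0, 0.0, 0.0]
184 [0.0, 0.0, 0.0, 0.0, 0.0, 0.3, 0.5, 0.5, 0.4, 0.0, 0.0, 0.0, 0.0, 0.0, 0.0, 0.0]
185 [0.0, 0.0, 0.0, 0.0, 0.0, 0.6, 0.0, 0.0, 0.0, 0.0, 0.0, 0.0, 0.0, 0.0, 0.0, 0.0]
186 [0.0, 0.0, 0.0, 0.5, 0.6, 0.5, 0.0, 0.0, 0.0, 0.0, 0.0, 0.0, 0.0, 0.0, 0.0, 0.0]
187 [0.0, 0.0, 0.0, 0.4, 0.4, 0.0, 0.0, 0.0, 0.0, 0.0, 0.0, 0.0, 0.0, 0.0, 0.0, 0.0]
188 [0.0, 0.0, 0.0, 0.4, 0.2, 0.0, 0.0, 0.0, 0.0, 0.0, 0.0, 0.0, 0.0, 0.0, 0.0, 0.0]
189 [0.0, 0.0, 0.0, 0.6, 0.0, 0.0, 0.0, 0.0, 0.0, 0.0, 0.0, 0.0, 0.0, 0.0, 0.0, 0.0]
190 [0.0, 0.0, 0.0, 0.7, 0.3, 0.0, 0.0, 0.0, 
[... 709 characters left out ...]
an 0.6463548866696665
-0.1 s -0.04344121930648913 z 0.06594118267192446 r 0.0789644167141542 lean 0.582527861446551
-0.105 s -0.018287366153214225 z 0.040963973163149994 r 0.044860615891146635 lean 0.4198774766219961
0.25 [342.55048534 171.84047609] [338.53324974 189.23614257]
0.3 [342.65933061 173.33963071] [338.53324974 189.23614257]
0.35 [342.75744616 174.88684014] [338.53324974 189.23614257]
0.4 [342.84447646 176.47757807] [338.53324974 189.23614257]
0.45 [342.92010371 178.10711792] [338.53324974 189.23614257]
0.5 [342.98404993 179.77055304] [338.53324974 189.23614257]
0.55 [343.03607874 181.46281843] [338.53324974 189.23614257]
0.6 [343.07599699 183.17871392] [338.53324974 189.23614257]
```

Run:
```python
from bar import *
H=np.array([.603532,.12282,.085])
p=pickle.load(open("pics/top0.pkl","rb"))
im=p["image"][148:166,255:285].astype(int)
for i,r in enumerate(im): print(148+i,' '.join(f"{a[0]-max(a[1],a[2]):4d}" for a in r))
for hs in (0,-.008):
  Hh=H+X*hs
  for m in np.arange(.3,.65,.05):
    P=Hh-Y*.1+np.array([0,0,.08*np.cos(m)])-X*.08*np.sin(m); a=proj(p,P)[0];b=proj(p,Hh-Y*.1)[0];print(round(m,2),a,b,a-b)
z=cv2.resize(np.ascontiguousarray(p["image"][140:175,240:290,::-1]),None,fx=14,fy=14,interpolation=cv2.INTER_NEAREST);cv2.imwrite("pics/zt.png",z)
p=pickle.load(open("pics/side9.pkl","rb"))
z=cv2.resize(np.ascontiguousarray(p["image"][165:205,320:360,::-1]),None,fx=14,fy=14,interpolation=cv2.INTER_NEAREST);cv2.imwrite("pics/zs.png",z)
```

```text
148   46   46   47   46   46   46   46   46   46   47   47   47   45   46   46   46   47   47   47   46   47   47   47   46   46   47   47   47   47   46
149   46   46   47   46   47   46   46   46   45   45   45   43   41   41   44   45   44   45   45   46   46   47   47   46   46   47   46   47   46   46
150   47   47   46   47   46   44   43   43   43   42   40   37   34   35   37   37   40   42   42   43   45   45   45   46   46   45   46   46   45   44
151   46   46   46   45   44   41   39   38   38   37   35   35   32   33   33   34   35   35   37   39   42   44   44   44   43   44   43   41   40   38
152   43   44   43   41   38   35   33   32   32   33   31   31   31   31   31   30   31   32   33   37   40   41   40   38   38   37   37   35   34   33
153   34   36   36   34   33   32   32   31   31   30   32   30   30   31   30   31   32   32   35   43   53   60   51   40   35   32   32   31   32   32
154   15   18   22   23   26   28   29   30   31   30   30   30   32   33   35   40   42   46   50   62   85   96   81   56   37   32   30   30   30   30
155    5    7    9   1
[... 2181 characters left out ...]
6818644 ]
0.6 [276.68281003 156.46877245] [261.01533025 158.5098324 ] [15.66747978 -2.04105995]
0.3 [271.29563186 153.68449604] [263.92845019 159.40115442] [ 7.36718167 -5.71665839]
0.35 [272.78635409 154.27996407] [263.92845019 159.40115442] [ 8.8579039  -5.12119036]
0.4 [274.25100896 154.8879874 ] [263.92845019 159.40115442] [10.32255877 -4.51316702]
0.45 [275.68533865 155.50673264] [263.92845019 159.40115442] [11.75688846 -3.89442179]
0.5 [277.08521328 156.13434038] [263.92845019 159.40115442] [13.15676309 -3.26681405]
0.55 [278.44664722 156.76893346] [263.92845019 159.40115442] [14.51819703 -2.63222097]
0.6 [279.76581429 157.40862513] [263.92845019 159.40115442] [15.8373641  -1.99252929]
```

View pics/zt.png

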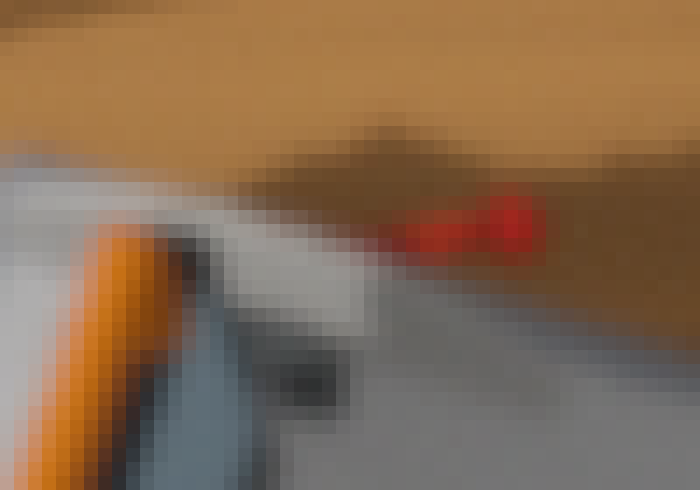

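View pics/zs.png

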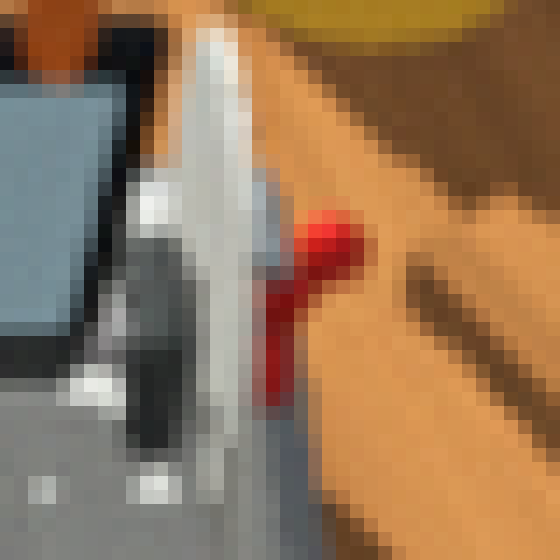

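Request:
carry_out(
  plan=[
    [[-0.0154, 0.007, 0], [0, 0, 0], 0.0],
    [[-0.0144, 0.0085, 0], [0, 0, 0], 0.0],
    [[-0.0135, 0.01, 0], [0, 0, 0], 0.0],
    [[-0.0125, 0.0113, 0], [0, 0, 0], 0.0],
    [[0, 0, 0], [0, 0, 0], 0.0],
  ],
)

```text
time_s: 11.9
position: [0.5691, 0.0169, 0.1843]
tool_rot: [[0.309, 0.0, -0.951], [0.951, 0.001, 0.309], [0.001, -1.0, 0.0]]
ft_force: [3.1, 5.1, 2.0]
grip_width: 0.0109
```

Run:
```python
from go import *; from shot import *; from bar import *
to([.605,.129,.227],72.4); o,R,p=st(); print((R.T@o["ft_force"]).round(2), o["wrist_torque"])
ps=shot("10")
b=barline(ps["side"],range(272,332),(165,200)); print(b.round(1).tolist())
s=X[:2]@p[:2]; print("s",s)
```

```text
pos [0.5691 0.0169 0.1843] yaw x 72.0 F [3.1 5.1 2. ] grip 0.0109
tool shift total [ 0.1177 -0.0426  0.0005] n>= 2.0031793180060022
turn total [-0.01 -0.41  0.06]
[ 5.76 -1.95 -1.36] [ 0.93027505 -0.54636567  0.02085723]
[[274.0, 189.6, 3.8], [275.0, 190.0, 3.4], [276.0, 189.7, 4.2], [277.0, 189.7, 4.3], [278.0, 189.7, 4.2], [279.0, 189.7, 4.2], [280.0, 189.7, 4.2], [281.0, 189.7, 4.2], [282.0, 189.7, 4.2], [283.0, 189.7, 4.2], [284.0, 189.7, 4.2], [285.0, 189.7, 4.2], [286.0, 189.7, 4.2], [287.0, 189.7, 4.2], [288.0, 189.7, 4.2], [289.0, 189.7, 4.3], [290.0, 189.7, 4.3], [291.0, 189.7, 4.3], [292.0, 189.7, 4.3], [293.0, 189.8, 4.3], [294.0, 190.0, 2.1], [308.0, 190.8, 2.0], [309.0, 190.3, 2.8], [310.0, 190.4, 2.6], [311.0, 190.4, 2.6], [312.0, 190.4, 2.6], [313.0, 190.4, 2.6], [314.0, 190.3, 2.6], [315.0, 190.4, 2.6], [316.0, 190.4, 2.6], [317.0, 190.3, 2.6], [318.0, 190.3, 2.6], [319.0, 190.3, 2.6], [320.0, 190.4, 2.6], [321.0, 190.4, 2.6], [322.0, 190.4, 2.6], [323.0, 190.2, 2.8], [324.0, 190.0, 3.1], [325.0, 190.2, 2.9], [326.0, 190.4, 2.6], [327.0, 190.3, 2.1]]
s 0.18914479603719586
```

View pics/side10.png

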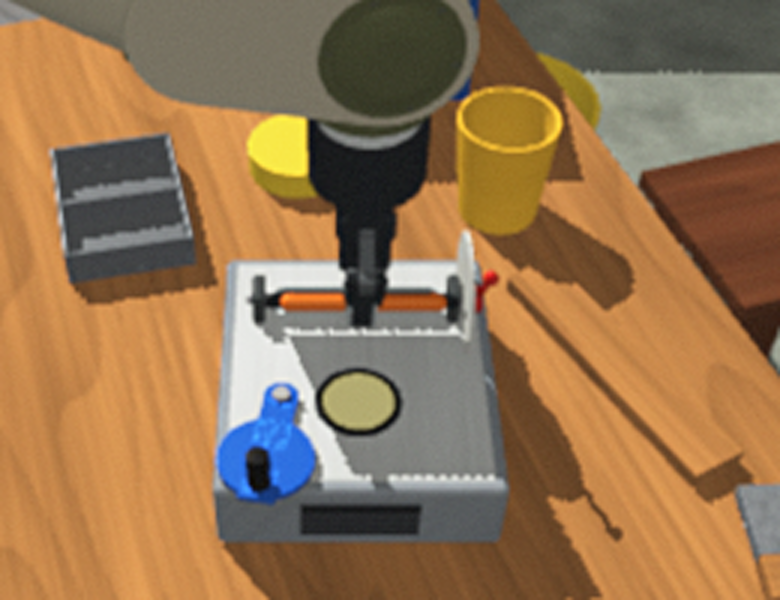

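Run:
```python
from bar import *
p=pickle.load(open("pics/side8.pkl","rb"))
D=[((287,136.6),(.6051,.1281)),((287,158.5),(.5858,.0703)),((287,189.9),(.5691,.0169))]
def pred(v,xy):
    s0,off,b=v; s=X[:2]@np.array(xy)+b*0; z=.085+np.sqrt(.0256-(s-s0)**2)
    P=np.array([*(np.array(xy)),0])+Y*.028; P[2]=z; return proj(p,P)[0][1]+off
f=least_squares(lambda v:[pred(v,xy)-uv[1] for uv,xy in D],[.3,-1,0]); v=f.x;print(v,f.fun)
for uv,xy in D: print("theta",np.arcsin(-(X[:2]@np.array(xy)-v[0])/.16))
J=f.jac[:,:2];print(np.sqrt(np.diag(np.linalg.inv(J.T@J)))*.3)
```

```text
[ 0.3031601  -1.14172616  0.        ] [-0.12877601  0.22208218 -0.09329022]
theta -0.017789959683206024
theta 0.371521905501841
theta 0.7933656574324882
[0.00122439 0.25866795]
```

```bash
cat > est.py <<'E'
from bar import *
S0=.3032; SOFF=np.array([0,-1.14])
H=np.array([.6011,.1152,.085]); H=H+X*(S0-X@H)
# y-centre of the bar from gripper/side image: keep
def pt(th,r,y): return H+Y*y-X*r*np.sin(th)+np.array([0,0,r*np.cos(th)])
def theta_bar_side(p,uv,y=.03): # lean from bar row at column
    g=lambda th:[proj(p,pt(th,.16,y))[0][1]+SOFF[1]-uv[1]]
    return least_squares(g,.5).x[0]
E
python3 - <<'E'
from est import *
s=pickle.load(open("pics/side0.pkl","rb"));t=pickle.load(open("pics/top0.pkl","rb"))
print("H",H)
for m in np.arange(.4,.66,.03): print(round(m,2),proj(s,pt(m,.08,-.1))[0]+SOFF, proj(t,pt(m,.08,-.1))[0])
print("hub",proj(s,pt(0,0,-.1))[0]+SOFF)
for y in(.052,.03,0,-.03,-.052): print("bar top",y,proj(t,pt(-.018,.16,y))[0],"side",proj(s,pt(-.018,.16,y))[0]+SOFF)
# bar in top0: per row centroid
w=orange(t["image"])
for r in range(155,208,3):
    a=w[r,225:262]; print(r,(a*np.arange(225,262)).sum()/max(a.sum(),.01),a.sum().round(1))
E
```

```text
H [0.60435289 0.12539264 0.085     ]
0.4 [342.73295835 175.56849422] [270.11006501 153.62624955]
0.43 [342.77954627 176.5393957 ] [270.97662171 153.9968817 ]
0.46 [342.82198209 177.52324738] [271.83159096 154.37103892]
0.49 [342.86020956 178.51897792] [272.67408969 154.74831693]
0.52 [342.8941778  179.52549602] [273.50325364 155.12830932]
0.55 [342.9238415  180.54169219] [274.31823858 155.51060812]
0.58 [342.949161   181.56644065] [275.11822147 155.89480447]
0.61 [342.97010236 182.59860119] [275.90240148 156.28048928]
0.64 [342.98663751 183.63702117] [276.67000105 156.66725379]
hub [338.43740253 188.36459978]
bar top 0.052 [232.97264382 200.69133828] side [276.11084407 136.46864419]
bar top 0.03 [236.11483481 191.54615479] side [286.12544974 136.45333724]
bar top 0 [240.36917439 179.16412064] side [299.78672412 136.43245649]
bar top -0.03 [244.58875309 166.88325627] side [313.45376404 136.41156692]
bar top -0.052 [247.66126427 157.94087222] side [323.47992642 136.39624231]
155 0.0 0.0
158 248.85999999999999 2.5
161 248.24096385542168 3.1
164 247.15254237288138 3.0
167 245.88118811881185 2.5
170 244.87192118226602 2.5
173 243.82051282051282 2.4
176 242.82828282828282 2.5
179 241.40399999999997 3.1
182 240.80927835051548 2.4
185 239.3877551020408 3.1
188 238.35269709543567 3.0
191 237.3415637860082 3.0
194 236.31512605042016 3.0
197 235.25714285714287 3.1
200 234.7807486631016 2.3
203 234.98630136986307 0.9
206 0.0 0.0
```

Side view: the mirror now leans well forward. Fitting the three held poses gives lean 0.793 rad (residuals under 0.25 px), and the pointer comes out at about 0.58. Letting go gently.

Request:
carry_out(
  plan=[
    [[0, 0, 0], [0, 0, 0], 0.03],
    [[0, -0.006, 0], [0, 0, 0], 0.06],
    [[0, -0.01, 0], [0, 0, 0], 0.085],
    [[0, -0.01, 0], [0, 0, 0], 0.085],
    [[0, -0.03, 0], [0, 0, 0], 0.085],
    [[0, -0.04, 0], [0, 0, 0], 0.085],
    [[0, -0.04, 0], [0, 0, 0], 0.085],
    [[0, 0, 0], [0, 0, 0], 0.085],
  ],
)

```text
time_s: 13.0
position: [0.5699, 0.0175, 0.3243]
tool_rot: [[0.308, 0.007, -0.951], [0.951, -0.001, 0.308], [0.001, -1.0, -0.007]]
ft_force: [0.2, 0.1, -0.4]
grip_width: 0.0852
```

Request:
carry_out(
  plan=[
    [[-0.05, -0.01, 0.02], [0, 0, 0], 0.085],
    [[-0.05, 0, 0.04], [0, 0, 0], 0.085],
    [[-0.02, 0, 0.05], [0, 0, 0], 0.085],
    [[0, 0, 0], [0, 0, 0], 0.085],
  ],
)

```text
time_s: 13.5
position: [0.4262, -0.0617, 0.3308]
tool_rot: [[0.31, -0.0, -0.951], [0.951, -0.0, 0.31], [-0.0, -1.0, 0.0]]
ft_force: [-0.3, -0.5, 0.6]
grip_width: 0.0851
```

Run:
```python
from go import *; from shot import *; from est import *
to([.605,.129,.227],72.4)
ps=shot("11")
b=barline(ps["side"],range(272,332),(150,200)); print(b.round(1).tolist())
```

```text
pos [ 0.4262 -0.0617  0.3308] yaw x 72.0 F [-0.3 -0.5  0.6] grip 0.0851
tool shift total [ 0.2368  0.1037 -0.111 ] n>= 4.500656575079572
turn total [-0.02 -0.43 -0.02]
[[274.0, 176.5, 3.5], [275.0, 177.8, 3.6], [276.0, 176.8, 5.5], [277.0, 176.2, 6.2], [278.0, 176.2, 4.8], [279.0, 175.8, 4.4], [280.0, 175.8, 4.3], [281.0, 175.8, 4.3], [282.0, 175.8, 4.3], [283.0, 175.8, 4.3], [284.0, 175.8, 4.3], [285.0, 175.7, 4.2], [286.0, 175.8, 4.3], [287.0, 175.7, 4.3], [288.0, 175.8, 4.3], [289.0, 175.8, 4.3], [290.0, 175.7, 4.3], [291.0, 175.8, 4.3], [292.0, 175.7, 4.3], [293.0, 175.7, 4.2], [294.0, 175.7, 4.3], [295.0, 175.8, 4.3], [296.0, 175.7, 4.2], [297.0, 175.8, 4.3], [298.0, 175.7, 4.3], [299.0, 175.7, 4.3], [300.0, 175.7, 4.3], [301.0, 175.7, 4.3], [302.0, 175.7, 4.3], [303.0, 175.7, 4.2], [304.0, 175.3, 5.2], [305.0, 175.7, 4.3], [306.0, 175.7, 4.3], [307.0, 175.7, 4.3], [308.0, 175.8, 4.3], [309.0, 175.7, 4.3], [310.0, 175.2, 5.3], [311.0, 175.8, 4.3], [312.0, 175.2, 5.2], [313.0, 175.3, 5.3], [314.0, 175.2, 5.3], [315.0, 175.2, 5.2], [316.0, 175.2, 5.2], [317.0, 175.2, 5.3], [318.0, 175.2, 5.3], [319.0, 175.2, 5.3], [320.0, 175.2, 5.2], [321.0, 175.3, 5.4], [322.0, 176.0, 6.4], [323.0, 176.6, 5.3], [324.0, 176.6, 5.3], [325.0, 176.6, 5.3], [326.0, 175.7, 5.7], [327.0, 175.7, 3.7]]
```

View pics/side11.png

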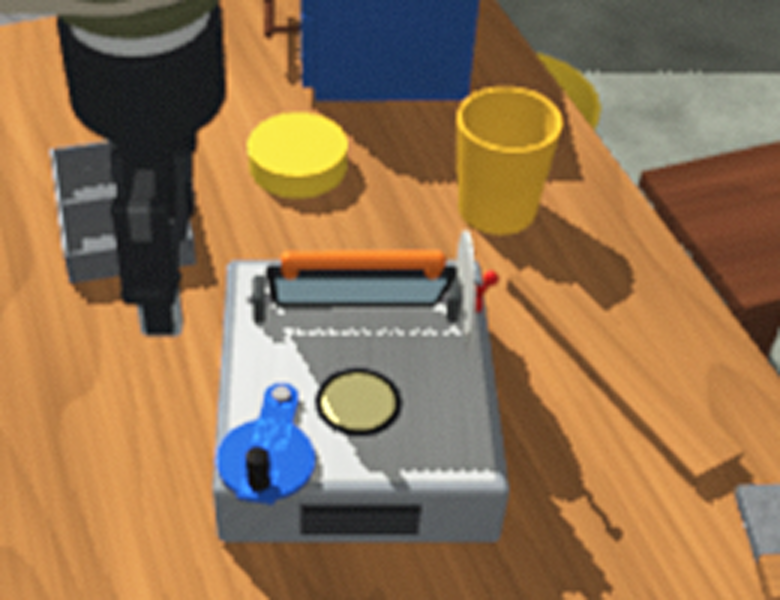

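View pics/top11.png

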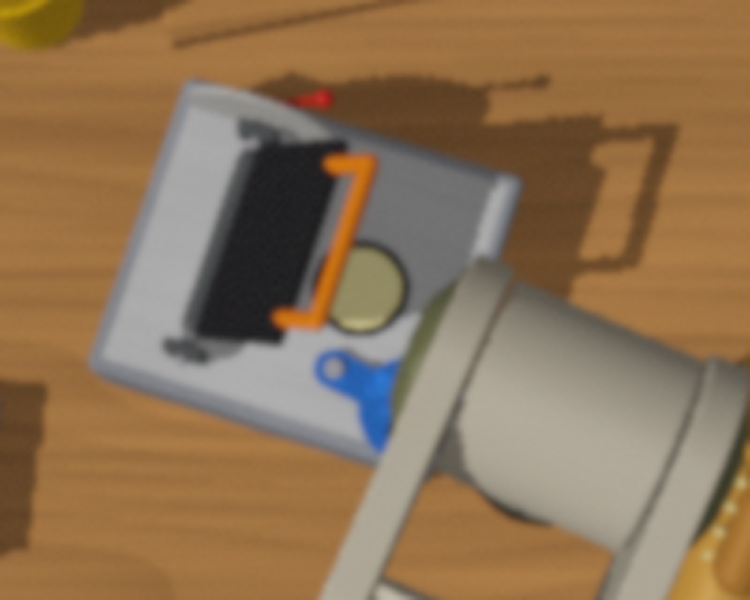

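Run:
```python
from est import *
s=pickle.load(open("pics/side11.pkl","rb"));t=pickle.load(open("pics/top11.pkl","rb"))
print("side theta",[theta_bar_side(s,(300,r)) for r in(175.2,175.5,175.8)])
for th in np.arange(.5,.72,.04): print(round(th,2),"side",proj(s,pt(th,.16,0))[0]+SOFF,"top bar",proj(t,pt(th,.16,.03))[0],proj(t,pt(th,.16,-.03))[0])
w=orange(t["image"])
for r in range(172,216,4):
    a=w[r,262:295]; print(r,((a*np.arange(262,295)).sum()/max(a.sum(),.01)).round(2),a.sum().round(1))
    
z=cv2.resize(np.ascontiguousarray(t["image"][145:220,225:300,::-1]),None,fx=8,fy=8,interpolation=cv2.INTER_NEAREST);cv2.imwrite("pics/zt11.png",z)
```

```text
Traceback (most recent call last):
  File "est.py", line 8, in theta_bar_side
    return least_squares(g,.5).x[0]
           ~~~~~~~~~~~~~^^^^^^
  File "est.py", line 7, in <lambda>
    g=lambda th:[proj(p,pt(th,.16,y))[0][1]+SOFF[1]-uv[1]]
                        ~~^^^^^^^^^^
  File "est.py", line 5, in pt
    def pt(th,r,y): return H+Y*y-X*r*np.sin(th)+np.array([0,0,r*np.cos(th)])
                                                ~~~~~~~~^^^^^^^^^^^^^^^^^^^^
ValueError: setting an array element with a sequence. The requested array has an inhomogeneous shape after 1 dimensions. The detected shape was (3,) + inhomogeneous part.
```

```bash
sed -i 's/g=lambda th:/g=lambda q,th=None:(lambda th:/; s/-uv\[1\]\]$/-uv[1]])(float(q[0]))/' est.py
python3 - <<'E'
from est import *
s=pickle.load(open("pics/side11.pkl","rb"));t=pickle.load(open("pics/top11.pkl","rb"))
print("side theta",[theta_bar_side(s,(300,r)) for r in(175.2,175.5,175.8)])
for th in np.arange(.5,.72,.04): print(round(th,2),"side",proj(s,pt(th,.16,0))[0]+SOFF,"top bar",proj(t,pt(th,.16,.03))[0],proj(t,pt(th,.16,-.03))[0])
w=orange(t["image"])
for r in range(172,216,4):
    a=w[r,262:295]; print(r,((a*np.arange(262,295)).sum()/max(a.sum(),.01)).round(2),a.sum().round(1))
    
z=cv2.resize(np.ascontiguousarray(t["image"][145:220,225:300,::-1]),None,fx=8,fy=8,interpolation=cv2.INTER_NEAREST);cv2.imwrite("pics/zt11.png",z)
E
```

```text
side theta [np.float64(0.6013977414166308), np.float64(0.6054009674304031), np.float64(0.6094001947917562)]
0.5 side [300.50401893 167.7084294 ] top bar [270.08876055 203.66873585] [278.19163474 179.18912052]
0.54 side [300.53106174 170.6274541 ] top bar [272.46260109 204.6506808 ] [280.52731616 180.22064215]
0.58 side [300.5534158  173.58819973] top bar [274.7740054  205.62833331] [282.79966498 181.2524637 ]
0.62 side [300.5710083  176.58352611] top bar [277.01841294 206.59959516] [285.00421935 182.28233853]
0.66 side [300.58378193 179.60613531] top bar [279.19151467 207.56241607] [287.13676854 183.30805751]
0.7 side [300.59169524 182.64860613] top bar [281.28926385 208.51480056] [289.19336344 184.32745671]
172 282.91 9.7
176 285.8 4.2
180 285.43 3.2
184 284.23 3.0
188 282.71 3.2
192 281.47 3.1
196 280.21 3.4
200 278.61 3.8
204 277.1 3.9
208 275.98 3.7
212 273.82 3.8
```

View pics/zt11.png

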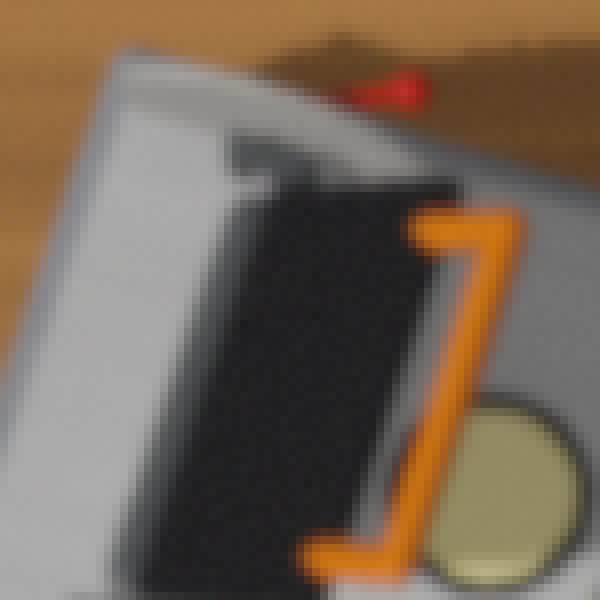

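Both cameras put the released mirror at about 0.60 rad, against 0.57–0.60 for the pointer. The difference is about 0.01 ± 0.025 rad, inside 3°. I'll hold over a second and look again.

Request:
carry_out(
  plan=[
    [[-0.03, -0.02, 0.04], [0, 0, 0], 0.085],
    [[-0.03, -0.02, 0.04], [0, 0, 0], 0.085],
    [[0, 0, 0], [0, 0, 0], 0.085],
    [[0, 0, 0], [0, 0, 0], 0.085],
    [[0, 0, 0], [0, 0, 0], 0.085],
    [[0, 0, 0], [0, 0, 0], 0.085],
    [[0, 0, 0], [0, 0, 0], 0.085],
    [[0, 0, 0], [0, 0, 0], 0.085],
  ],
)

```text
time_s: 14.6
position: [0.3345, -0.0942, 0.3704]
tool_rot: [[0.307, -0.0, -0.952], [0.952, 0.0, 0.307], [0.0, -1.0, 0.0]]
ft_force: [0.4, -0.4, 0.3]
grip_width: 0.0853
```

Request:
carry_out(
  plan=[
    [[0, 0, 0], [0, 0, 0], 0.085],
    [[0, 0, 0], [0, 0, 0], 0.085],
    [[0, 0, 0], [0, 0, 0], 0.085],
    [[0, 0, 0], [0, 0, 0], 0.085],
  ],
)

```text
time_s: 15.1
position: [0.3344, -0.0943, 0.3705]
tool_rot: [[0.308, -0.0, -0.951], [0.951, 0.0, 0.308], [0.0, -1.0, 0.0]]
ft_force: [-0.9, -0.1, 0.6]
grip_width: 0.085
```

Run:
```python
from go import *; from shot import *; from est import *
ps=shot("12",side=(0,420,0,560),top=(120,290,190,410))
s,t=ps["side"],ps["top"]
for tag,q in(("11",pickle.load(open("pics/side11.pkl","rb"))),("12",s)):
    b=barline(q,range(282,302),(150,200)); print(tag,b[:,1].mean(), theta_bar_side(q,(300,b[:,1].mean()-.3)))
# pointer/boot/tray unchanged vs first pictures
for n,q in ps.items():
    q0=pickle.load(open(f"pics/{n}0.pkl","rb"))
    for nm in("boot","nail_tray","marker_tip"):
        r=env.outline_of(nm,q); print(n,nm,[(round(a["conf"],2),np.round(a["pixel"],1).tolist()) for a in r[:1]])
def red(p,box):
    r0,r1,c0,c1=box; a=p["image"][r0:r1,c0:c1].astype(float); w=np.clip(a[...,0]-np.maximum(a[...,1],a[...,2])-70,0,None)
    g=np.mgrid[r0:r1,c0:c1]; return (g*w).sum((1,2))/w.sum()
for n,box in(("top",(150,160,268,282)),):
    for tag in("0","11","12"): print(n,tag,red(pickle.load(open(f"pics/{n}{tag}.pkl","rb")),box))
```

```text
11 175.75072768974107 0.6047437508117143
12 175.94673013384022 0.6073574841148714
side boot [(0.89, [347.1, 275.7])]
side nail_tray [(0.67, [160.1, 218.8])]
side marker_tip [(0.58, [182.7, 344.9])]
top boot [(0.97, [247.7, 397.6])]
top nail_tray [(0.88, [255.0, 156.4])]
top marker_tip []
top 0 [155.87766714 274.09246088]
top 11 [156.02877698 274.26169065]
top 12 [156.02831858 274.24955752]
```

View pics/side12.png

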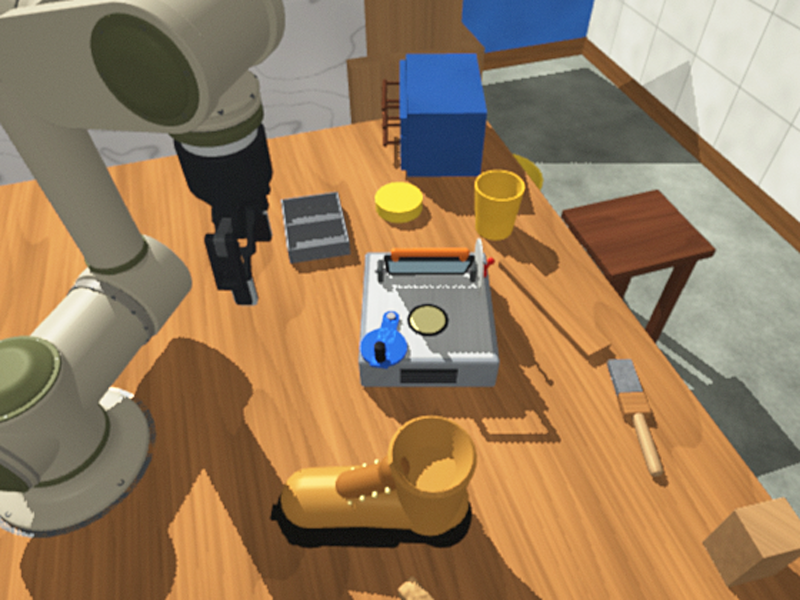

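View pics/top12.png

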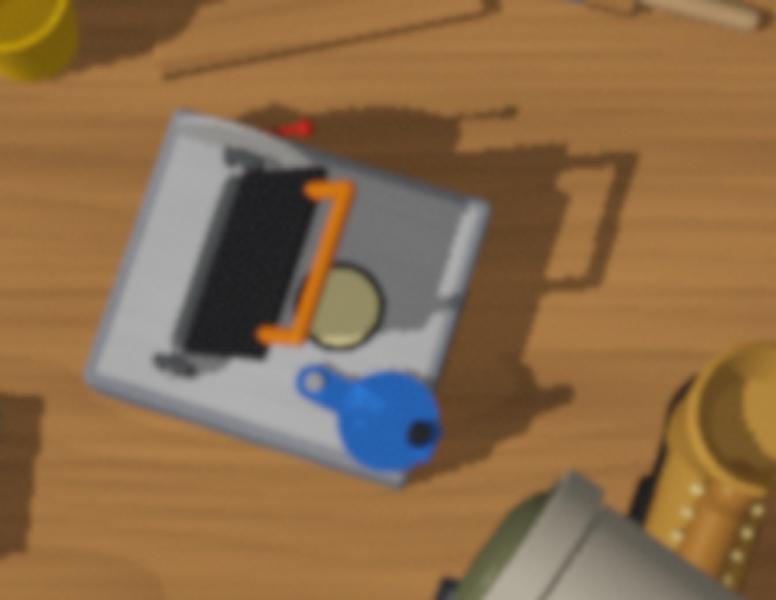

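Stable after 1.6 s: 0.605 rad, then 0.607. The shadow, boot and tray look unchanged. Before handing in I'll do one tighter joint fit of pointer against mirror.

Run:
```python
from est import *
L=lambda n:pickle.load(open(f"pics/{n}.pkl","rb"))["image"].astype(int)
for n,r in(("side0",(129,146)),("side12",(168,186)),("side10",(182,199)),("side9",(151,166))):
    im=L(n)
    for c in (285,315): print(n,c,r[0],[tuple(int(v) for v in x) for x in im[r[0]:r[1],c]])
for n,row,c in(("top0",182,(232,252)),("top12",195,(270,292))):
    print(n,row,c[0],[tuple(int(v) for v in x) for x in L(n)[row,c[0]:c[1]]])
im=L("side12")
for r in range(177,196): print(r,[tuple(int(v) for v in x) for x in im[r,337:349]])
```

```text
side0 285 129 [(249, 233, 70), (247, 232, 70), (246, 229, 68), (246, 230, 68), (246, 234, 70), (249, 214, 66), (248, 156, 52), (225, 108, 39), (180, 87, 34), (155, 73, 28), (165, 92, 31), (232, 187, 52), (250, 236, 69), (247, 231, 71), (247, 229, 71), (246, 229, 70), (247, 230, 68)]
side0 315 129 [(105, 69, 39), (110, 74, 42), (108, 72, 40), (109, 75, 45), (112, 72, 42), (194, 101, 44), (242, 126, 44), (225, 115, 44), (180, 87, 30), (159, 76, 28), (143, 70, 25), (118, 68, 34), (104, 69, 39), (107, 73, 41), (109, 74, 44), (105, 70, 37), (105, 69, 39)]
side12 285 168 [(228, 160, 91), (225, 156, 88), (222, 155, 86), (219, 152, 86), (218, 150, 84), (234, 152, 77), (249, 153, 62), (245, 131, 47), (216, 106, 40), (182, 90, 34), (168, 80, 28), (123, 60, 30), (37, 31, 33), (22, 25, 28), (49, 58, 62), (96, 116, 121), (120, 144, 151), (119, 141, 150)]
side12 315 168 [(191, 130, 74), (190, 129, 70), (190, 129, 73), (189, 128, 71), (193, 130, 76), (236, 144, 68), (252, 150, 56), (245, 134, 48), (217, 112, 43), (181, 91, 35), (169, 80, 29), (123, 60, 28), (35, 29, 32), (20, 24, 26), (48, 57, 60),
[... 4846 characters left out ...]
 (193, 135, 82), (221, 152, 84), (226, 157, 89), (225, 155, 86), (226, 159, 88), (227, 160, 88), (228, 159, 89)]
193 [(162, 156, 150), (137, 98, 92), (122, 42, 39), (107, 62, 64), (113, 100, 94), (179, 129, 82), (220, 151, 83), (224, 155, 87), (225, 155, 87), (225, 155, 87), (226, 159, 88), (227, 159, 89)]
194 [(157, 157, 147), (128, 114, 108), (100, 78, 80), (91, 80, 84), (111, 101, 93), (181, 130, 86), (221, 151, 84), (223, 154, 88), (223, 154, 86), (225, 156, 85), (226, 158, 89), (226, 158, 88)]
195 [(157, 156, 150), (128, 130, 126), (97, 104, 106), (86, 92, 99), (108, 101, 96), (172, 125, 84), (218, 148, 81), (222, 152, 85), (222, 154, 89), (223, 155, 87), (223, 154, 85), (226, 158, 88)]
```

```bash
cat > joint.py <<'E'
from est import *
s=pickle.load(open("pics/side12.pkl","rb"));t=pickle.load(open("pics/top12.pkl","rb"))
D=[(137.0,(.6051,.1281)),(159.0,(.5858,.0703)),(190.0,(.5691,.0169))]
def rowcol_at_row(th,ya,yb,row,off,H,X,Y):
    f=lambda y:H+Y*y-X*.16*np.sin(th)+np.array([0,0,.16*np.cos(th)])
    a,b=proj(t,f(ya))[0]+off,proj(t,f(yb))[0]+off
    k=(row-a[1])/(b[1]-a[1]); return (a+k*(b-a))[0]
def fit(dtip=0,verbose=False):
    def res(v):
        s0,so,tc,tr,m,th,dyaw,hy=v
        yw=YAW+dyaw; X=np.array([np.cos(yw),np.sin(yw),0]);Y=np.array([-X[1],X[0],0])
        H=np.array([.6043,.1254,.085]); H=H+X*(s0-X@H)+Y*hy
        P=lambda th,r,y:H+Y*y-X*r*np.sin(th)+np.array([0,0,r*np.cos(th)])
        r=[];ths=[]
        for row,xy in D:
            a=np.arcsin(-(X[:2]@np.array(xy)-s0)/.16); ths.append(a); r.append((proj(s,P(a,.16,0))[0][1]+so-row)/.3)
        r.append((proj(s,P(th,.16,0))[0][1]+so-176.2)/.3)
        tip=proj(s,P(m,.08,-.1))[0]; r+=[(tip[1]+so-182.4-dtip)/.3,(tip[0]-343.3)/.6]
        off=np.array([tc,tr])
        r.append((rowcol_at_row(ths[0],.03,-.03,182,off,H,X,Y)-241.03)/.4)
        r.append((rowcol_at_row(th,.03,-.03,195,off,H,X,Y)-281.0)/.4)
        q=proj(t,P(m,.08,-.1))[0]+off; r+=[(q[0]-276.0)/.4,(q[1]-155.6)/.4]
        r+=[so/1.5,tc/1.5,tr/1.5,dyaw/.01,hy/.003]
        return r
    f=least_squares(res,[.303,-1,1,0,.58,.6,0,0]); C=np.linalg.inv(f.jac.T@f.jac)
    print(f.x.round(4),"m-th",(f.x[4]-f.x[5]).round(4),"sd",np.sqrt(C[4,4]+C[5,5]-2*C[4,5]).round(4),np.sqrt(np.diag(C)).round(3)); print(np.round(f.fun,1))
fit()
E
python3 joint.py
```

```text
[ 2.997e-01 -5.531e-01  9.949e-01  8.690e-02  5.774e-01  6.018e-01
  4.600e-03 -6.000e-04] m-th -0.0244 sd 0.0156 [0.005 0.25  0.303 0.563 0.021 0.009 0.01  0.001]
[ 0.2  0.5  0.2 -0.2 -0.6 -0.  -1.4  0.4  0.8  0.3 -0.4  0.7  0.1  0.5
 -0.2]
```

The joint fit gives pointer 0.577 and mirror 0.602, a difference of −0.024 ± 0.016 rad. That is inside tolerance, but there is plenty of time. I'll repeat the same forward stroke from further back and stop about 2.5 mm shorter, since the spring-back of 0.19 rad should repeat.

Run:
```python
from go import *
to([.5756,.0374,.31],72.0)
```

```text
pos [ 0.3344 -0.0942  0.3705] yaw x 72.1 F [ 0.6  0.4 -0.2] grip 0.085
tool shift total [ 0.1995  0.0605 -0.189 ] n>= 4.501869592838827
turn total [ 0.    0.08 -0.  ]
```

Request:
carry_out(
  plan=[
    [[0.03, 0, -0.035], [0, 0, 0], 0.05],
    [[0.04, 0, -0.038], [0, 0, 0], 0.05],
    [[0.04, 0, -0.038], [0, 0, 0], 0.05],
    [[0.04, 0.01, -0.038], [0, 0, 0], 0.05],
    [[0.035, 0.02, -0.03], [0, 0, 0], 0.05],
    [[0.0145, 0.03, -0.01], [0, 0, 0], 0.05],
    [[0, 0, 0], [0, 0, 0], 0.05],
  ],
)

```text
time_s: 16.38
position: [0.5754, 0.0381, 0.308]
tool_rot: [[0.306, -0.006, -0.952], [0.952, 0.001, 0.306], [-0.001, -1.0, 0.005]]
ft_force: [0.1, -1.4, 0.4]
grip_width: 0.05
```

Run:
```python
from go import *; from shot import *
to([.5756,.0374,.200],72.0)
shot("13")
```

```text
pos [0.5754 0.0381 0.308 ] yaw x 72.2 F [ 0.1 -1.4  0.4] grip 0.05
tool shift total [-0.0005  0.108  -0.0009] n>= 1.7280735881932883
turn total [-0.31  0.16 -0.06]
```

View pics/side13.png

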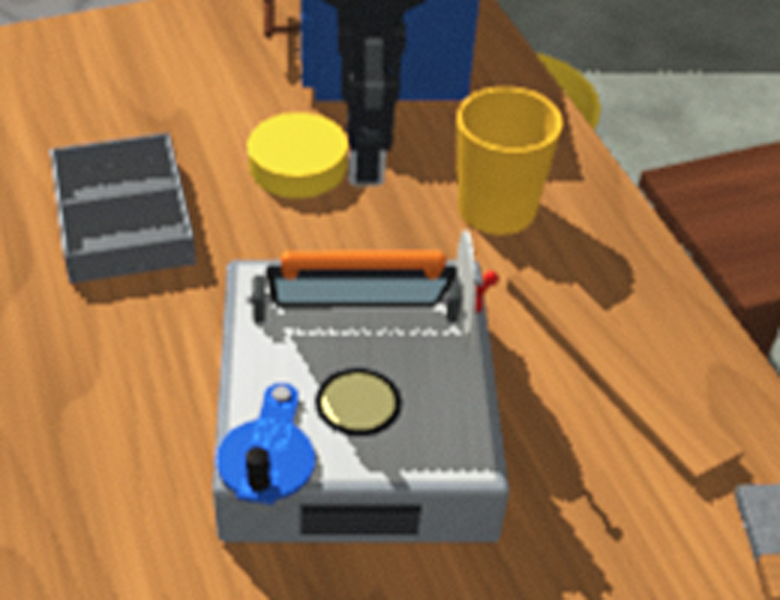

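Gripper above the bar (crop col 367). Descending and closing.

Request:
carry_out(
  plan=[
    [[0, 0.035, -0.001], [0, 0, 0], 0.05],
    [[0, 0.03, 0], [0, 0, 0], 0.05],
    [[0, 0.025, 0], [0, 0, 0], 0.05],
    [[0, 0.017, 0], [0, 0, 0], 0.05],
    [[0, 0, 0], [0, 0, 0], 0.03],
    [[0, 0, 0], [0, 0, 0], 0.015],
    [[0, 0, 0], [0, 0, 0], 0.0],
    [[0, 0, 0], [0, 0, 0], 0.0],
  ],
  force=30,
)

```text
time_s: 17.48
position: [0.577, 0.0365, 0.205]
tool_rot: [[0.308, 0.003, -0.951], [0.951, -0.002, 0.308], [-0.001, -1.0, -0.003]]
ft_force: [-2.2, -3.5, 6.2]
grip_width: 0.0107
```

Run:
```python
from go import *; from shot import *
to([.5756,.0374,.200],72.0)
o,R,p=st();print("s",p[:2]@[np.cos(np.radians(72.3)),np.sin(np.radians(72.3))])
shot("14")
```

```text
pos [0.577  0.0365 0.205 ] yaw x 72.1 F [-2.2 -3.5  6.2] grip 0.0107
tool shift total [0.0005 0.005  0.0016] n>= 0.08495448147077798
turn total [ 0.16  0.07 -0.04]
s 0.21016620311088577
```

View pics/side14.png

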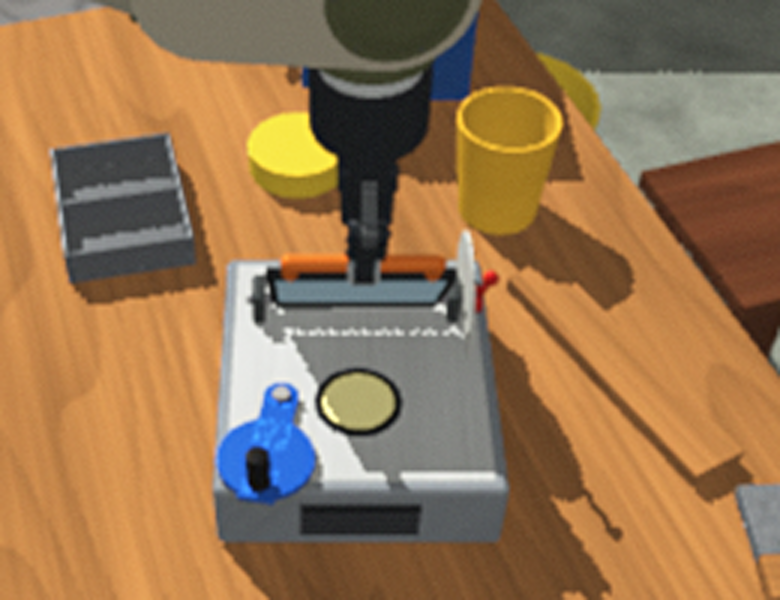

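Request:
carry_out(
  plan=[
    [[0.015, -0.0083, 0], [0, 0, 0], 0.0],
    [[0.0144, -0.006, 0], [0, 0, 0], 0.0],
    [[0.015, -0.0045, 0], [0, 0, 0], 0.0],
    [[0.0155, -0.0029, 0], [0, 0, 0], 0.0],
    [[0, 0, 0], [0, 0, 0], 0.0],
  ],
)

```text
time_s: 18.2
position: [0.5958, 0.093, 0.2293]
tool_rot: [[0.308, 0.006, -0.951], [0.951, -0.004, 0.308], [-0.002, -1.0, -0.007]]
ft_force: [-6.1, -10.2, 20.3]
grip_width: 0.0109
```

Run:
```python
from go import *
to([.5698,.0193,.1855],72.0)
o,R,p=st();s=p[:2]@[np.cos(np.radians(72.3)),np.sin(np.radians(72.3))];print("s",s,(R.T@o["ft_force"]).round(1)); print("to go x",.1916-s)
for s0 in(.3032,.2997): a=np.arcsin((s0-s)/.16);print(a,.085+.16*np.cos(a), .085+.16*np.cos(np.arcsin((s0-.1916)/.16)))
```

```text
pos [0.5958 0.093  0.2293] yaw x 72.1 F [ -6.1 -10.2  20.3] grip 0.0109
tool shift total [-0.078   0.044   0.0023] n>= 1.4329898623411037
turn total [ 0.4   0.08 -0.13]
s 0.26968650402098404 [-11.7 -20.2   2.6]
to go x -0.07808650402098405
0.2110220117285806 0.2414507768829049 0.19965356514299937
0.18870225973742294 0.24215975966868108 0.2029592726325489
```

Request:
carry_out(
  plan=[
    [[-0.0169, 0.0025, 0], [0, 0, 0], 0.0],
    [[-0.0164, 0.0065, 0], [0, 0, 0], 0.0],
    [[-0.0162, 0.0086, 0], [0, 0, 0], 0.0],
    [[-0.0152, 0.0104, 0], [0, 0, 0], 0.0],
    [[-0.0134, 0.0119, 0], [0, 0, 0], 0.0],
    [[0, 0, 0], [0, 0, 0], 0.0],
    [[0, 0, 0], [0, 0, 0], 0.0],
  ],
)

```text
time_s: 19.08
position: [0.5715, 0.0201, 0.1861]
tool_rot: [[0.308, 0.002, -0.952], [0.952, 0.0, 0.308], [0.001, -1.0, -0.002]]
ft_force: [1.5, 0.7, 5.0]
grip_width: 0.0106
```

Run:
```python
from go import *; from shot import *; from bar import *
to([.5698,.0193,.1855],72.0)
o,R,p=st();s=p[:2]@[np.cos(np.radians(72.3)),np.sin(np.radians(72.3))];print("s",s,(R.T@o["ft_force"]).round(1)); print("to go x",.1916-s)
ps=shot("15")
for t in("10","15"): b=barline(pickle.load(open(f"pics/side{t}.pkl","rb")),range(280,292),(165,200)); print(t,b[:,1].mean())
```

```text
pos [0.5715 0.0201 0.1861] yaw x 72.1 F [1.5 0.7 5. ] grip 0.0106
tool shift total [-0.0013  0.0006  0.0014] n>= 0.03226906999893771
turn total [0.09 0.08 0.04]
s 0.192893036721229 [ 1.1 -5.  -1.2]
to go x -0.0012930367212290184
10 189.71166919942644
15 187.52432248441883
```

Request:
carry_out(
  plan=[
    [[-0.0007, 0.0007, 0], [0, 0, 0], 0.0],
    [[0, 0, 0], [0, 0, 0], 0.03],
    [[0, -0.006, 0], [0, 0, 0], 0.06],
    [[0, -0.01, 0], [0, 0, 0], 0.085],
    [[0, -0.01, 0], [0, 0, 0], 0.085],
    [[0, -0.03, 0], [0, 0, 0], 0.085],
    [[0, -0.04, 0], [0, 0, 0], 0.085],
    [[0, -0.04, 0], [0, 0, 0], 0.085],
  ],
)

```text
time_s: 20.18
position: [0.5704, 0.0191, 0.3226]
tool_rot: [[0.308, 0.0, -0.951], [0.951, -0.0, 0.308], [-0.0, -1.0, -0.0]]
ft_force: [0.2, -0.2, 0.1]
grip_width: 0.0849
```

Request:
carry_out(
  plan=[
    [[-0.05, -0.01, 0.02], [0, 0, 0], 0.085],
    [[-0.05, 0, 0.05], [0, 0, 0], 0.085],
    [[-0.04, -0.01, 0.05], [0, 0, 0], 0.085],
    [[-0.04, -0.01, 0.04], [0, 0, 0], 0.085],
    [[0, 0, 0], [0, 0, 0], 0.085],
  ],
)

```text
time_s: 20.8
position: [0.3705, -0.0993, 0.3521]
tool_rot: [[0.312, 0.003, -0.95], [0.95, -0.002, 0.312], [-0.001, -1.0, -0.003]]
ft_force: [0.5, -0.6, 0.7]
grip_width: 0.0854
```

Run:
```python
from go import *; from shot import *; from bar import *
ps=shot("16",top=(120,290,190,410))
im={k:v["image"].astype(int) for k,v in ps.items()}
for t in("12","16"): b=barline(pickle.load(open(f"pics/side{t}.pkl","rb")),range(280,302),(150,200)); print(t,b[:,1].mean())
i2=pickle.load(open("pics/side12.pkl","rb"))["image"].astype(int)
for c in(285,315):
  print([tuple(int(v) for v in x) for x in im["side"][166:184,c]])
for r in(187,195,203):
  for t in("12","16"):
    w=orange(pickle.load(open(f"pics/top{t}.pkl","rb"))["image"])[r,262:295]; print(r,t,(w*np.arange(262,295)).sum()/w.sum())
```

```text
12 175.95885841280054
16 173.97730808771274
[(227, 159, 91), (227, 157, 87), (227, 158, 90), (225, 158, 88), (221, 153, 87), (235, 156, 80), (249, 151, 62), (246, 133, 47), (219, 110, 41), (187, 93, 36), (170, 80, 29), (128, 61, 29), (47, 35, 31), (26, 31, 32), (22, 24, 26), (67, 79, 85), (112, 131, 142), (120, 143, 154)]
[(188, 127, 70), (191, 129, 72), (190, 129, 71), (188, 128, 72), (189, 129, 73), (223, 137, 69), (247, 145, 58), (246, 134, 47), (219, 110, 42), (186, 94, 37), (171, 82, 31), (130, 66, 30), (47, 35, 30), (26, 29, 29), (25, 24, 25), (65, 78, 83), (111, 131, 141), (119, 143, 153)]
187 12 283.2226720647773
187 16 281.4822134387352
195 12 280.62318840579707
195 16 279.2016129032258
203 12 277.3905723905724
203 16 276.09187279151945
```

View pics/side16.png

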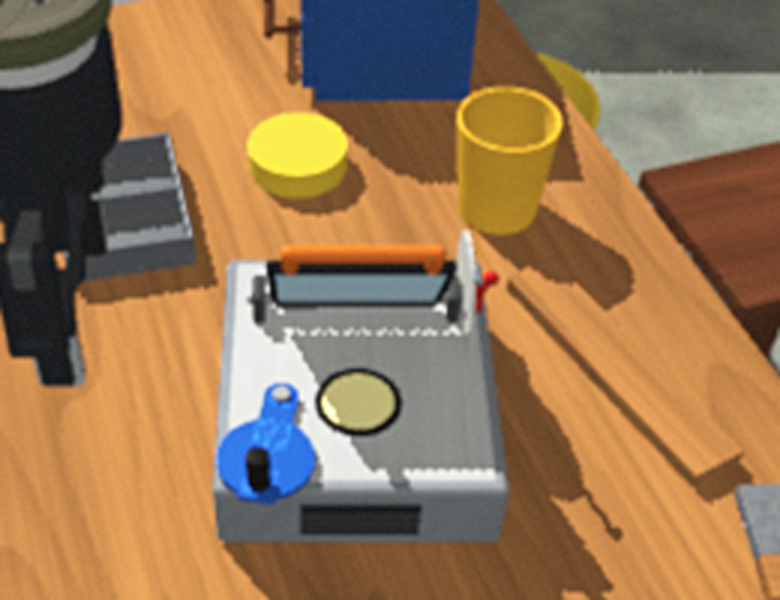

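Row shift −2.0 px (side) and −1.4 px (top) means the mirror came back by about 0.026 rad to 0.576, against 0.577 for the pointer. Now the one-second stay check, then I'll hand in.

Request:
carry_out(
  plan=[
    [[0, 0, 0], [0, 0, 0], 0.085],
    [[0, 0, 0], [0, 0, 0], 0.085],
    [[0, 0, 0], [0, 0, 0], 0.085],
    [[0, 0, 0], [0, 0, 0], 0.085],
    [[0, 0, 0], [0, 0, 0], 0.085],
    [[0, 0, 0], [0, 0, 0], 0.085],
    [[0, 0, 0], [0, 0, 0], 0.085],
    [[0, 0, 0], [0, 0, 0], 0.085],
  ],
)

```text
time_s: 21.9
position: [0.3726, -0.0984, 0.3503]
tool_rot: [[0.308, 0.0, -0.951], [0.951, -0.0, 0.308], [-0.0, -1.0, -0.0]]
ft_force: [-0.1, 0.4, 0.1]
grip_width: 0.0853
```

Request:
carry_out(
  plan=[
    [[0, 0, 0], [0, 0, 0], 0.085],
    [[0, 0, 0], [0, 0, 0], 0.085],
    [[0, 0, 0], [0, 0, 0], 0.085],
  ],
)

```text
time_s: 22.28
position: [0.3726, -0.0984, 0.3503]
tool_rot: [[0.308, 0.0, -0.951], [0.951, -0.0, 0.308], [-0.0, -1.0, -0.0]]
ft_force: [0.5, -0.1, -0.6]
grip_width: 0.0849
```

Run:
```python
from shot import *; from bar import *
ps=shot("17",top=(120,290,190,410))
b=barline(ps["side"],range(280,302),(150,200)); print(b[:,1].mean())
def red(p,box):
    r0,r1,c0,c1=box; a=p["image"][r0:r1,c0:c1].astype(float); w=np.clip(a[...,0]-np.maximum(a[...,1],a[...,2])-90,0,None)
    g=np.mgrid[r0:r1,c0:c1]; return (g*w).sum((1,2))/w.sum()
for t in("0","12","17"): print(red(pickle.load(open(f"pics/side{t}.pkl","rb")),(178,195,337,348)),red(pickle.load(open(f"pics/top{t}.pkl","rb")),(150,160,268,282)))
for nm in("boot","nail_tray"): print(nm,[np.round(a["pixel"],1).tolist() for a in env.outline_of(nm,ps["side"])[:1]])
```

```text
174.06620710579625
[182.71875    342.53869048] [155.81818182 274.63203463]
[182.89955947 342.20528634] [156.00897666 274.52244165]
[182.88869101 342.18967053] [156.01651376 274.5266055 ]
boot [[348.0, 276.5]]
nail_tray [[239.1, 270.6]]
```

View pics/top17.png

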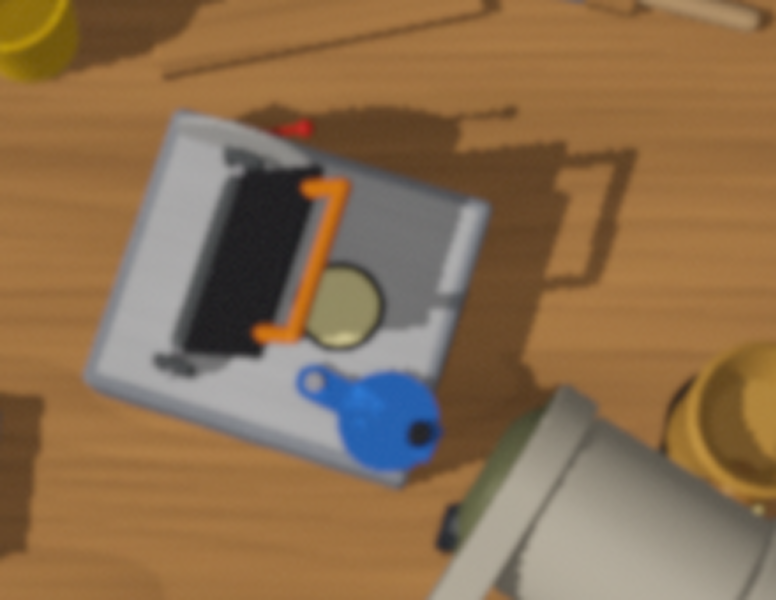

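```bash
python3 -c "
from rig import env
print(env.close_job())"
```

```text
the job is handed in; nothing more can be done
None
```

The bench light is ready and the job is handed in, at about 22 s of the 72 s allowed.

- **Cover:** I swung the dust cover about 90° clockwise by its knob. The lens port and its dark ring show complete in the side view.
- **Mirror, first try:** I carried the mirror forward by its handle and let go; it settled at about 0.602 rad. A fit over both cameras put the pointer at 0.577 rad (difference 0.024 ± 0.016), already inside 3°.
- **Mirror, correction:** I pulled it back and repeated the stroke slightly shorter. It now stands at about 0.576 rad. The handle bar moved less than 0.1 px over the next 1.4 s.
- **Uncertainty:** The pointer's own angle is only good to about ±0.02 rad. The separate camera readings ran from 0.565 to about 0.60, with one rough slope reading of 0.63.
- **Left alone:** The pointer's red spot shifted 0.1–0.35 px against the first pictures, which I put down to changed lighting, and stayed put between the last two checks. The boot shows in its original place.
- **Check that failed:** In the last picture the network misplaced the nail tray, which the gripper partly hid. The check before that had it in place. The tool never came down near the tray.

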